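# Refill the coir pellet magazine

## Task

Refill the pellet magazine for the sowing bench: take its white dust cap off, then push every brown coir pellet lying on the bench, one at a time, down past the sprung lips so that they all stay in the magazine. After that take the flat gauge blade from its wooden rest and push it fully home, shoulder down on the block, in the slot beside the magazine, and finally put the dust cap back on flat. Leave the cup, the pot and the jar among the pellets standing where they are.

Things in the scene. Friction and masses are not known exactly. Their poses are not given: they have to be found in the camera images.
- magazine: pellet magazine, fixed: 100 x 175 mm grey base plate with an upright square shaft (57 mm outside, 47 mm inside, open at the top) and beside it a lower grey slot block. Origin: on the bench, on the shaft's axis. x level, across the shaft; y towards the slot block, centred at y = +85 mm; z up
- rim (a point): centre of the shaft's mouth, 167 mm above the bench: top of a 45-degree funnel rim 60 mm wide, narrowing to 47 mm. The +y and -y walls reach it; the +x and -x walls end 47 mm lower, leaving gaps 29 mm wide between corner posts, so that fingers gripping a pellet on its +x and -x sides can go down with it. Axes as the magazine's
- lip_level (a point): on the shaft's axis at the flat underside of two sprung steel lips, 17 mm below the rim. Each has two prongs, at x = 12 to 18 and -12 to -18 mm, reaching 9 mm in from the +y or -y wall, tops sloping 60 degrees. A level pellet stops on them, underside 10 mm above this; pushed with 5 to 15 N it spreads them; they snap shut once its top is 1 mm below this. Push 2 to 8 mm more
- follower (a joint): spring-loaded plate in the shaft: 0 when empty (its top 2 mm below the lips' underside), grows as it is pushed down, at most 0.134 m; about 0.018 m with one pellet loaded, 0.020 m more for each further one; pushes up with 2 to 8 N
- slot_mouth (a point): centre of the top face of the slot block (40 mm along x, 56 mm along y, 127 mm tall). The upright slot in it is 7 mm wide along x, 34 mm long along y, 50 mm deep, its mouth chamfered by 3 mm all round; axes as the magazine's
- gauge_grip (a point): centre of the flat gauge's grip, a black tab 12 mm thick (its x), 30 mm wide (y), 40 mm tall; 20 mm below it a steel shoulder 12 x 44 mm, 6 mm tall, then the steel blade 4 x 30 mm, 45 mm long, foot 71 mm below; z up. 70 g. Fits either way round. Fully home, the shoulder rests on the slot block and this point is 26 mm above the slot mouth
- rest: wooden rest in which the gauge stands at the start, fixed: block 44 mm along x, 60 mm along y, 52 mm tall, with an upright slot 7.5 x 34 mm; origin at the centre of its underside. The gauge stands in it, its x along the rest's x
- cap_knob (a point): centre of the white dust cap's knob (22 mm across, 28 mm tall) on a disc 68 mm across, 5 mm thick, with a boss 38 mm across, 6 mm tall beneath that drops into the magazine's mouth. Boss underside 25 mm below this point. Stands on its boss on the bench. On the magazine, at the start and when put back, this point is 36 mm above the lip level
- pellet0_center (a point): centre of a compressed coir pellet: a brown disc 44 mm across and 20 mm tall, lying flat on the bench, about 35 g, z up; in any one start 4 to 6 of the six pellets are there, the others are absent
- pellet1_center (a point): centre of a compressed coir pellet: a brown disc 44 mm across and 20 mm tall, lying flat on the bench, about 35 g, z up; in any one start 4 to 6 of the six pellets are there, the others are absent
- pellet2_center (a point): centre of a compressed coir pellet: a brown disc 44 mm across and 20 mm tall, lying flat on the bench, about 35 g, z up; in any one start 4 to 6 of the six pellets are there, the others are absent
- pellet3_center (a point): centre of a compressed coir pellet: a brown disc 44 mm across and 20 mm tall, lying flat on the bench, about 35 g, z up; in any one start 4 to 6 of the six pellets are there, the others are absent
- pellet4_center (a point): centre of a compressed coir pellet: a brown disc 44 mm across and 20 mm tall, lying flat on the bench, about 35 g, z up; in any one start 4 to 6 of the six pellets are there, the others are absent
- pellet5_center (a point): centre of a compressed coir pellet: a brown disc 44 mm across and 20 mm tall, lying flat on the bench, about 35 g, z up; in any one start 4 to 6 of the six pellets are there, the others are absent
- cup: a small white open cup, 60 mm across and 60 mm tall; origin at the centre of its underside; stands among the pellets, not needed
- pot: a small round terracotta pot, 56 mm across, 48 mm tall; origin at the centre of its underside; stands among the pellets, not needed
- vial: a small clear jar with a green lid, 40 mm across, 55 mm tall; origin at the centre of its underside; stands among the pellets, not needed
Not all that is in view belongs to the job. What is shaped like the part that bears gauge_grip but pink or purple is not meant. Leave any blue or pink look-alike of the part that bears pellet4_center alone.

How it is judged:
On the way, in this order (a step that is already met when the one before it is completed fails the run):
1. the cap is off the magazine (horizontal distance between cap_knob and lip_level above 0.06 m), for 0.2 s.
2. all the pellets are in the magazine, under the lips (horizontal distance between each of pellet0_center, pellet1_center, pellet2_center, pellet3_center, pellet4_center, pellet5_center and lip_level below 0.006 m and z of each of pellet0_center, pellet1_center, pellet2_center, pellet3_center, pellet4_center, pellet5_center in the frame of lip_level below -0.0075 m), for 0.3 s.
3. the gauge blade is fully home in the slot (horizontal distance between gauge_grip and slot_mouth below 0.006 m and z of gauge_grip in the frame of slot_mouth below 0.029 m and angle between the x axis of gauge_grip and the x axis of slot_mouth, either way round below 0.15 rad and angle between gauge_grip's own z axis and vertical below 0.1 rad), for 0.3 s.
At the end, for the whole second after the job is handed in: every pellet is in the shaft under the lips (centre at least 7.5 mm below the lips' underside, within 6 mm of the axis); the gauge stands in the slot with its shoulder within 3 mm of the block; the cap sits flat on the mouth, within 9 mm of the axis (all of step 2 and all of step 3 and horizontal distance between cap_knob and lip_level below 0.009 m and z of cap_knob in the frame of lip_level between 0.032 and 0.0395 m and angle between cap_knob's own z axis and vertical below 0.08 rad); the robot touches nothing.
It fails at once if the cup is knocked over or shifted by more than 4 cm (distance of cup from where it was at the start of the episode above 0.04 m or angle between cup's own z axis and vertical above 0.5 rad).
It fails at once if the pot is knocked over or shifted by more than 4 cm (distance of pot from where it was at the start of the episode above 0.04 m or angle between pot's own z axis and vertical above 0.5 rad).
It fails at once if the vial is knocked over or shifted by more than 4 cm (distance of vial from where it was at the start of the episode above 0.04 m or angle between vial's own z axis and vertical above 0.5 rad).
Of pellet0, pellet1, pellet2, pellet3, pellet4, pellet5 only 4 to 6 are there at a start; the rules pass over those that are not, and their reading is None.
At some moment in a run one of pellet0, pellet1, pellet2, pellet3, pellet4, pellet5 may be knocked a few centimetres aside while the robot is not near it.
It also fails if it takes over 210 s, if anything falls off the work surface, if the arm or the gripper's body presses on something with over 40 N, if the wrist force passes 120 N, or if a joint passes its speed limit or range.

## Robot

A 7-joint arm with a two-finger parallel gripper is mounted at the origin on the work surface. World frame = base frame: x ahead of the robot, y to its left, z up, the work surface at z = 0. Lengths are in m, angles in rad, forces in N, time in s.
With the tool pointing down it reaches from about 0.425 to 0.95 m from the base axis. Payload 16.7 kg.
Tool frame: the origin (TCP) lies between the finger pads; the fingertips stand 11 mm ahead of it and the grasp point (between the pads) lies 8 mm behind it (tip_extent is the distance from the TCP to the fingertips, in m); z points along the fingers, y is the direction in which the jaws open and shut (so a half turn about z gives the same grasp; the last joint's range is limited). The gripper opens to 94 mm and grips with 3 to 60 N. Pads are 16 mm wide; open, the fingers measure 119 mm over their backs; the gripper's body (75 mm by 177 mm) begins 78 mm behind the grasp point.
Start: joints at [1.022, 0.426, 0.074, 1.606, -0.034, 1.111, -0.067], TCP at [0.262, -0.622, 0.216] pointing down, gripper open.
Joint ranges: [-2.85, 2.85], [-0.5, 2.14], [-1.23, 1.37], [0.21, 2.46], [-1.02, 4.16], [0.16, 2.05], [-2.73, 2.73]. Speed limits (rad/s): [1.89, 1.89, 2.39, 2.39, 3.01, 3.01, 3.01].

## Interface

Orientations are given as a unit quaternion [w, x, y, z].
In Python, from cell import get_state, read_camera, camera_info, hand_in, tip_extent gives the robot as it stands.
- The arm moves only by the tool jog_arm, never from a script. Its argument "plan" is a list of rows, each a list of 3 entries, a list of its own where there are three numbers: the shift along the tool's x, y, z in cm, then the turn, a rotation vector about the tool's x, y, z in rad, then the opening in per cent of the stroke, from 0 (shut) to 100 (fully open). A call has exactly 8 rows; each row is the pose to reach, as a shift and turn from the pose commanded when the call began, along the tool's axes at that moment; what a row does not reach only later rows make up. A row lasts 1/10 s, in which the tool goes at most 50 mm and 8.59 degrees, less where a joint would pass 70% of its speed; a pose out of reach is approached as far as the arm can. A call with a gripper value outside its range is refused whole. The fingers move at their own pace and stop on an object; "squeeze" is the grip in N (left out, the last holds). Time passes only in rows, so rows that repeat a pose let the fingers close, or fill a call up. It gives the time, the measured TCP pose, the force and the opening at its end, in the units of the state.
- get_state(): the state, without advancing time (a new reading comes with each control period).
- read_camera(name): name is "scene" or "top"; returns the picture (400x640x3 uint8, red, green, blue); there is no depth.
- camera_info(name): a dict with "fovy" (degrees; the focal length in pixels is half the picture's height over the tangent of half this angle, whatever the lens; pixels are square), "cx", "cy" (the principal point, pixels), "R" (3x3) and "t" (3): a world point X has camera coordinates R X + t. Camera axes: x right, y down, z forward; pixel columns grow to the right and rows downward; lengths in m; the calibration is good to about 2 mm. A picture is of the moment at which its call begins. camera_info takes no time and is no camera call.
- hand_in(): hands the job in, once; it reports no verdict.
The state is a dict: "t": time; "joints": joint angles; "dq": joint speeds; "joint_efforts": joint torques, N m; "tcp_pos": TCP position; "orientation": TCP orientation; "contact_force": force on the tool from outside, world axes, zero at the start; "moment": the same for the moment, N m; "finger_gap": opening from 0.0 (shut) to 1.0 (fully open).
Only numpy, scipy, OpenCV 4.12 (cv2) and the standard library are available. Lean on these libraries where they do the work, as an engineer would, in place of code of your own. Each camera call takes 0.05 s, during which the arm holds its last target.

## Working session

There is one attempt and no reset: what is moved stays moved. The work goes in short steps, Python scripts to look and compute and a tool call to move; the robot and the scene stay as the last step left them, time stands still between calls to the robot, and variables do not carry over. Pictures are saved under pics/ and viewed, and the job is handed in when it is done.

Besides the shell and the picture viewer there is one more tool, called as name([rows], argument=value, ...), one row to a line, values as JSON. jog_arm: Moves the arm, as the interface text tells. Its arguments: {"type":"object","properties":{"plan":{"type":"array","items":{"type":"array"}},"squeeze":{"type":"number"}},"required":["plan"]}

```bash
mkdir -p pics; ls
python3 - <<'E'
from cell import *
import cv2,json
s=get_state(); print(s); print(tip_extent)
for n in("scene","top"):
    im=read_camera(n); cv2.imwrite(f"pics/{n}0.png",im[:,:,::-1]); print(n,camera_info(n))
E
```

```text
pics
{'t': 0.0, 'joints': array([ 1.02248554,  0.42673853,  0.07382983,  1.60663504, -0.03409822,
        1.11078416, -0.0670737 ]), 'dq': array([-9.25148182e-04,  3.06564781e-05, -3.64095960e-04, -1.99341161e-03,
        1.57520986e-03, -9.23609127e-04,  4.84517152e-04]), 'joint_efforts': array([-3.06683278e-04, -9.35830593e+01,  3.66604194e+00, -4.54191363e+01,
       -4.88785235e-02,  1.99952343e-02,  1.39998069e-04]), 'tcp_pos': array([ 0.2619301 , -0.62163175,  0.21575825]), 'orientation': array([-6.29731194e-04,  9.80182964e-01,  1.98093237e-01, -1.73363355e-04]), 'contact_force': array([ 0.01484619, -0.17392835,  0.54092624]), 'moment': array([ 0.01560626, -0.04103784, -0.01978608]), 'finger_gap': 1.0006355543598346}
0.011
scene {'fovy': 49.877166638960475, 'cx': 321.52982769125555, 'cy': 192.4509168368962, 'R': array([[-0.72502489,  0.68830019, -0.02411944],
       [ 0.37589279,  0.36611853, -0.85127072],
       [-0.57709923, -0.62625878, -0.52417213]]), 't': array([ 0.40209948, -0.05714514,  1.32323853])}
top {'fovy': 54.762618106762474, 'cx': 315.9558943484346, 'cy': 203.88198498758507, 'R': array([[-0.02949155, -0.99927759, -0.02396963],
       [-0.99719385,  0.03106389, -0.06811365],
       [ 0.06880903,  0.0218936 , -0.99738959]]), 't': array([-0.00779343,  0.54075561,  0.98007152])}
```

View pics/scene0.png

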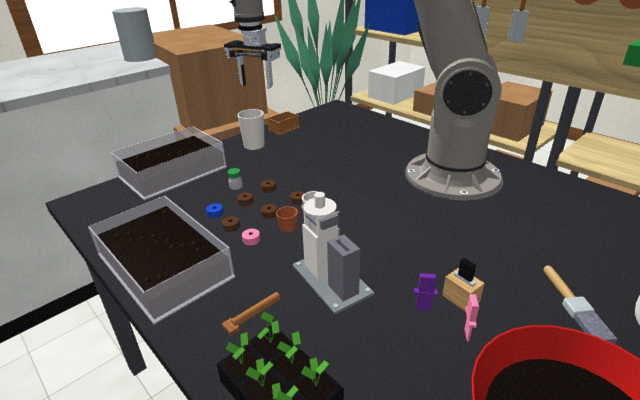

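View pics/top0.png

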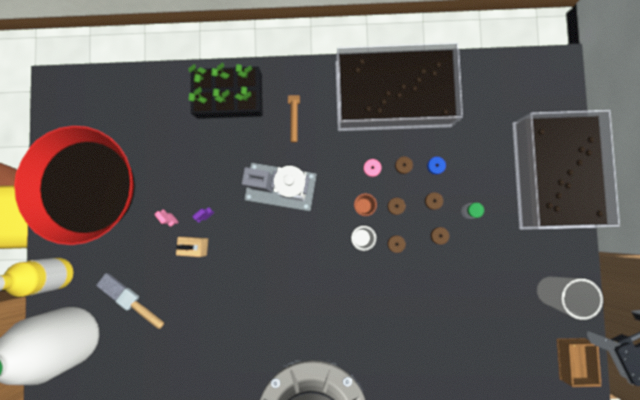

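```bash
cat > h.py <<'E'
import numpy as np,cv2,json
from cell import *
from scipy.spatial.transform import Rotation as Rn
def K(n):
    c=camera_info(n); f=200/np.tan(np.radians(c["fovy"])/2); return c,f
def bp(n,u,v,z):
    c,f=K(n); d=np.array([(u-c["cx"])/f,(v-c["cy"])/f,1]); R=np.array(c["R"]);t=np.array(c["t"])
    C=-R.T@t; w=R.T@d; return C+w*(z-C[2])/w[2]
def pj(n,X):
    c,f=K(n); p=np.array(c["R"])@np.array(X)+c["t"]; return np.array([c["cx"]+f*p[0]/p[2],c["cy"]+f*p[1]/p[2]])
def snap(n,name,box=None,s=1):
    im=read_camera(n)
    cv2.imwrite(f"pics/{name}_raw.png",im[:,:,::-1])
    if box: 
        x0,y0,x1,y1=box; im=im[y0:y1,x0:x1]
    cv2.imwrite(f"pics/{name}.png",cv2.resize(im[:,:,::-1],None,fx=s,fy=s,interpolation=cv2.INTER_CUBIC))
    return im
E
python3 - <<'E'
from h import *
im=cv2.imread("pics/top0.png"); hsv=cv2.cvtColor(im,cv2.COLOR_BGR2HSV)
m=(hsv[:,:,1]>70)&(hsv[:,:,2]>45)
m[:150]=0;m[260:]=0;m[:,:345]=0;m[:,490:]=0
n,l,st,ce=cv2.connectedComponentsWithStats(m.astype(np.uint8))
for i in range(1,n):
    if st[i,4]>20:
        x,y,w,h,a=st[i]; u,v=x+(w-1)/2,y+(h-1)/2
        print(st[i],hsv[l==i].mean(0).round(),ce[i].round(1),bp("top",*ce[i],0.02).round(4), "box",bp("top",u,v,0.02).round(4))
cv2.imwrite("pics/a.png",cv2.resize(im[150:270,340:500],None,fx=5,fy=5,interpolation=cv2.INTER_CUBIC))
cv2.imwrite("pics/b.png",cv2.resize(im[140:270,145:325],None,fx=4,fy=4,interpolation=cv2.INTER_CUBIC))
im=cv2.imread("pics/scene0.png")
cv2.imwrite("pics/c.png",cv2.resize(im[170:350,280:500],None,fx=3.3,fy=3.3,interpolation=cv2.INTER_CUBIC))
E
```

```text
[395 156  18  18 243] [ 14. 118. 108.] [403.6 164.7] [ 0.6345 -0.2537  0.02  ] box [ 0.6351 -0.2535  0.02  ]
[426 156  21  19 318] [111. 174. 185.] [436.2 165.1] [ 0.6308 -0.3374  0.02  ] box [ 0.631  -0.3368  0.02  ]
[363 158  19  19 284] [167.  91. 220.] [372.1 167.3] [ 0.6304 -0.1723  0.02  ] box [ 0.6313 -0.1721  0.02  ]
[354 193  23  23 437] [  9. 140. 153.] [365.  204.2] [ 0.5355 -0.1504  0.02  ] box [ 0.5359 -0.1504  0.02  ]
[425 192  18  18 249] [ 14. 116. 110.] [433.6 200.6] [ 0.5392 -0.326   0.02  ] box [ 0.5395 -0.3258  0.02  ]
[388 198  18  17 242] [ 14. 116. 112.] [396.2 205.7] [ 0.5289 -0.2301  0.02  ] box [ 0.5283 -0.2308  0.02  ]
[467 202  18  17 224] [ 68. 147. 159.] [475.8 209.8] [ 0.5124 -0.4319  0.02  ] box [ 0.5118 -0.431   0.02  ]
[431 227  18  18 252] [ 14. 116. 110.] [439.5 235.4] [ 0.45   -0.3366  0.02  ] box [ 0.4497 -0.3365  0.02  ]
[388 235  18  18 243] [ 14. 115. 113.] [396.2 243.8] [ 0.4319 -0.2258  0.02  ] box [ 0.4325 -0.2266  0.02  ]
```

View pics/a.png

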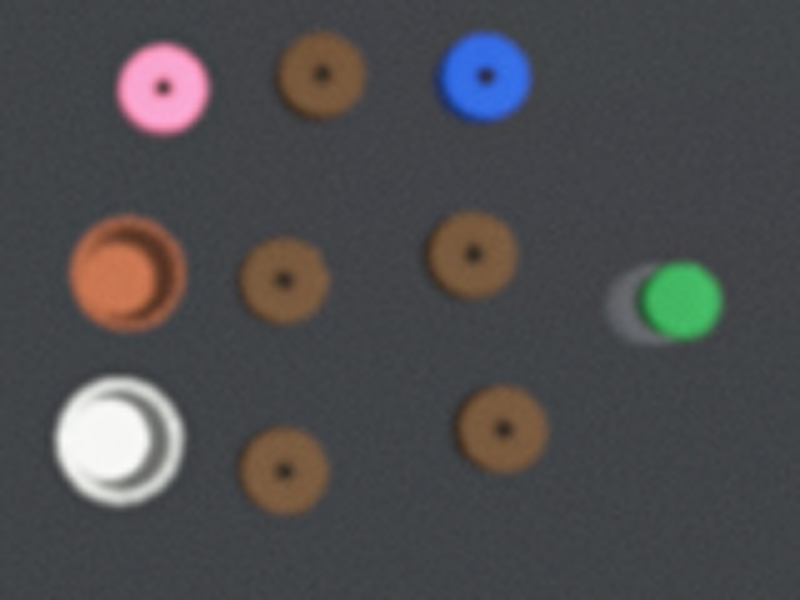

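View pics/b.png

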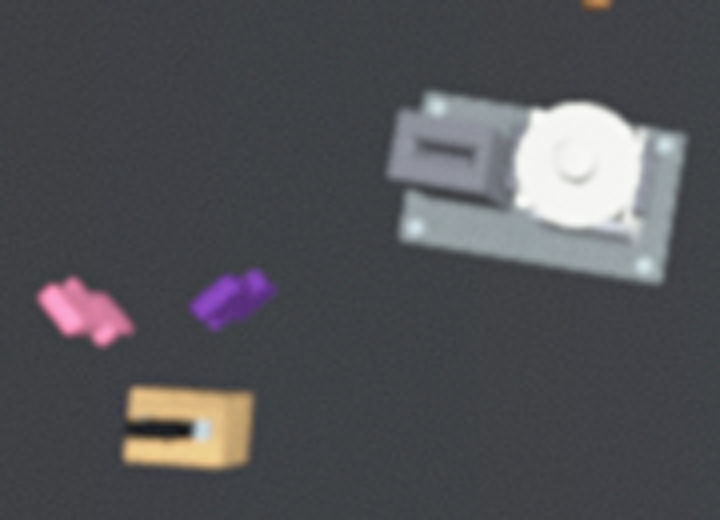

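View pics/c.png

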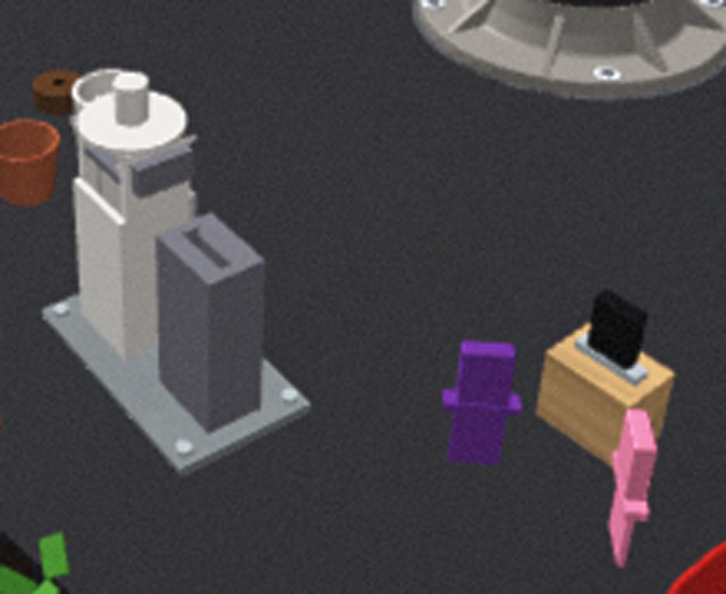

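Run:
```python
from h import *
im=cv2.imread("pics/top0.png")
cv2.imwrite("pics/d.png",cv2.resize(im[155:220,235:325],None,fx=8.8,fy=8.8,interpolation=cv2.INTER_CUBIC))
cv2.imwrite("pics/f.png",cv2.resize(im[230:265,165:215],None,fx=12,fy=12,interpolation=cv2.INTER_CUBIC))
im=cv2.imread("pics/scene0.png")
cv2.imwrite("pics/e.png",cv2.resize(im[185:315,285:385],None,fx=5,fy=4.5,interpolation=cv2.INTER_CUBIC))
cv2.imwrite("pics/g.png",cv2.resize(im[250:315,435:495],None,fx=9,fy=9,interpolation=cv2.INTER_CUBIC))
```

```text
(no output)
```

View pics/d.png

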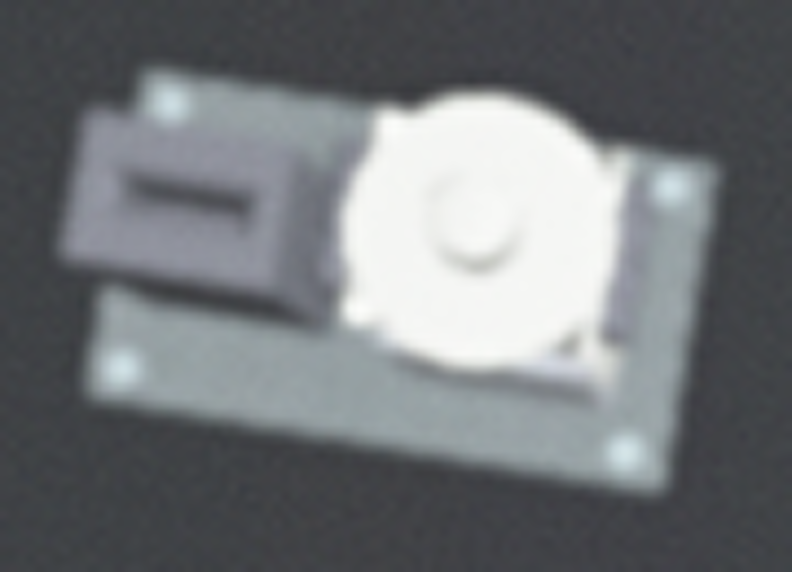

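View pics/e.png

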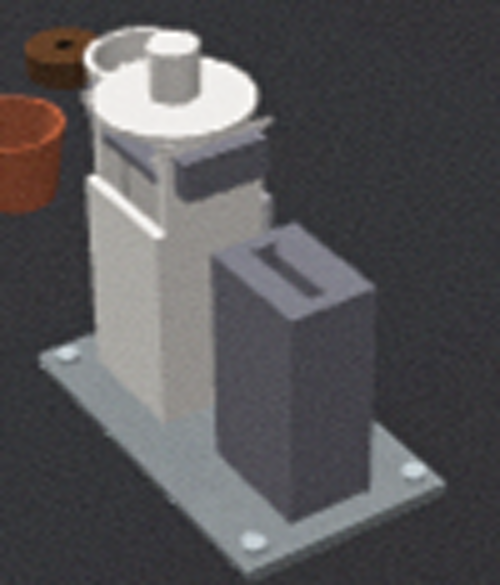

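View pics/f.png

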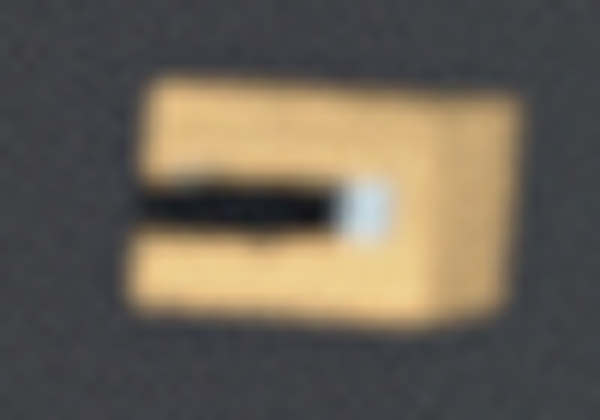

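View pics/g.png

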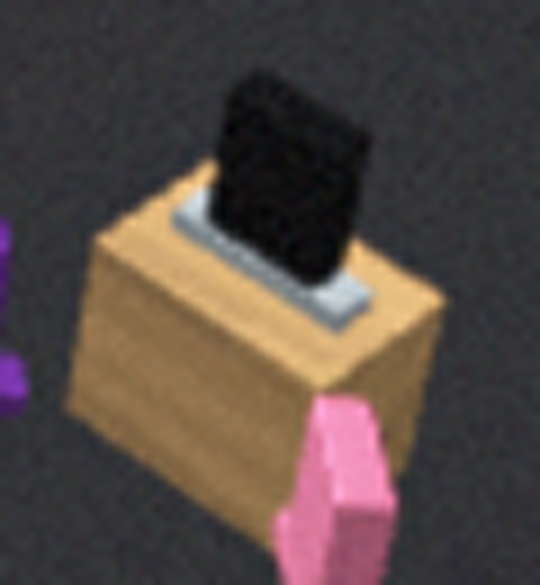

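```bash
cat > fit.py <<'E'
from h import *
from scipy.optimize import least_squares
T=lambda U,V:((U+.5)/8.8-.5+235,(V+.5)/8.8-.5+155)
S=lambda U,V:((U+.5)/5-.5+285,(V+.5)/4.5-.5+185)
obs=[("top",(20,113,127),T(85,105)),("top",(-20,113,127),T(62,262)),("top",(20,57,127),T(297,150)),("top",(-20,57,127),T(265,285)),
("top",(0,85,127),T(185,195)),("top",(0,0,200),T(475,218)),("top",(0,0,172),T(480,228)),
("scene",(-20,113,127),S(375,288)),("scene",(20,113,127),S(293,320)),("scene",(20,57,127),S(212,257)),("scene",(-20,57,127),S(293,222)),
("scene",(0,85,127),S(288,271)),("scene",(0,0,200),S(173,41)),("scene",(0,0,172),S(173,96))]
def f(p,o=obs):
    c,s=np.cos(p[2]),np.sin(p[2]); r=[]
    for n,X,uv in o:
        x,y,z=np.array(X)/1000
        r+=list(pj(n,[p[0]+c*x-s*y,p[1]+s*x+c*y,z])-uv)
    return np.array(r)
for sel in (None,"top","scene"):
    o=[q for q in obs if sel in(None,q[0])]
    r=least_squares(f,[.55,.05,-.1],args=(o,),loss="soft_l1"); print(sel,r.x.round(4)); 
    if not sel: print(f(r.x).reshape(-1,2).round(1).tolist())
# rest
T=lambda U,V:((U+.5)/12-.5+165,(V+.5)/12-.5+230)
S=lambda U,V:((U+.5)/9-.5+435,(V+.5)/9-.5+250)
obs2=[("top",(22,30,52),T(150,78)),("top",(-22,30,52),T(130,310)),("top",(22,-30,52),T(443,95)),("top",(-22,-30,52),T(430,328)),
("top",(0,-22,58),T(388,212)),("top",(0,0,98),T(237,210)),
("scene",(22,-30,52),S(95,240)),("scene",(22,30,52),S(318,390)),("scene",(-22,30,52),S(443,300)),("scene",(-22,-30,52),S(213,160)),
("scene",(6,-15,98),S(230,90)),("scene",(-6,15,98),S(370,135)),("scene",(0,0,98),S(300,112))]
for sel in (None,"top","scene"):
    o=[q for q in obs2 if sel in(None,q[0])]
    r=least_squares(f,[.5,.25,0],args=(o,),loss="soft_l1"); print(sel,r.x.round(4)); 
    if not sel: print(f(r.x,obs2).reshape(-1,2).round(1).tolist())
E
python3 fit.py
```

```text
None [ 0.5832  0.0299 -0.1966]
[[0.5, 0.1], [0.0, -0.9], [-0.0, -1.1], [0.6, 0.5], [-0.6, 0.3], [-0.6, -0.6], [0.0, -0.0], [0.4, -0.2], [-0.4, 0.3], [-0.3, -1.0], [0.2, -0.1], [0.9, -0.3], [-0.1, 0.1], [0.2, -0.5]]
top [ 0.5826  0.0299 -0.1978]
scene [ 0.584   0.0302 -0.194 ]
None [ 0.4421  0.2958 -0.0962]
[[0.8, 0.4], [0.8, -1.3], [0.0, 0.6], [-0.4, -1.1], [-0.1, -0.4], [-2.2, -0.2], [-0.2, 0.0], [0.4, 0.1], [0.2, -0.2], [0.4, -0.4], [-0.7, -0.5], [0.7, -0.2], [-0.1, -0.3]]
top [ 0.4413  0.2957 -0.083 ]
scene [ 0.4427  0.2959 -0.1013]
```

```bash
cat >> h.py <<'E'
M=np.array([.583,.030]); MY=-.196
TH=np.pi/2+MY
def m2w(x,y):
    c,s=np.cos(MY),np.sin(MY); return M+[c*x-s*y,s*x+c*y]
def rt(th): 
    return np.array([[np.cos(th),np.sin(th),0],[np.sin(th),-np.cos(th),0],[0,0,-1]])
def go(x,y,z,th=TH):
    s=get_state(); w,a,b,c=s["orientation"]; R0=Rn.from_quat([a,b,c,w]).as_matrix()
    d=R0.T@(np.array([x,y,z])-s["tcp_pos"])*100
    r=Rn.from_matrix(R0.T@rt(th)).as_rotvec()
    print("t",round(s["t"],2),"tcp",s["tcp_pos"].round(4),"F",s["contact_force"].round(1),"gap",round(s["finger_gap"],3),"-> d",d.round(2),"r",r.round(3))
E
python3 - <<'E'
from h import *
go(.583,.030,.27)
for U,V in((145,70),(720,160),(660,492),(88,400)): print(bp("top",(U+.5)/8.8-.5+235,(V+.5)/8.8-.5+155,.006).round(3))
E
```

```text
t 0.1 tcp [ 0.262  -0.6217  0.2159] F [ 0.4 -0.6  0.5] gap 0.995 -> d [ 54.89 -47.59  -5.36] r [-0.001 -0.    -0.976]
[0.656 0.145 0.006]
[ 0.623 -0.027  0.006]
[ 0.524 -0.007  0.006]
[0.557 0.164 0.006]
```

jog_arm([
  [[0,0,-3],[0,0,0],100],
  [[3,-2.6,-5.4],[0,0,-0.1],100],
  [[6.4,-5.6,-5.4],[0,0,-0.2],100],
  [[10,-8.6,-5.4],[0,0,-0.3],100],
  [[13.6,-11.8,-5.4],[0,0,-0.4],100],
  [[17,-14.8,-5.4],[0,0,-0.5],100],
  [[20.6,-18,-5.4],[0,0,-0.6],100],
  [[24,-21,-5.4],[0,0,-0.7],100],
])

```text
t: 0.9
tcp_pos: [0.4021, -0.3332, 0.2704]
orientation: [-0.0, 0.852, 0.524, -0.0]
contact_force: [0.2, -0.0, -0.5]
finger_gap: 1.001
```

```bash
python3 -c "
from h import *
go(.583,.030,.27)"
```

```text
t 0.9 tcp [ 0.4021 -0.3332  0.2704] F [ 0.2 -0.  -0.5] gap 1.001 -> d [ 4.058e+01 -2.300e-01  4.000e-02] r [-0.     0.    -0.272]
```

jog_arm([
  [[5,0,0],[0,0,-0.05],60],
  [[10,0,0],[0,0,-0.1],60],
  [[15,0,0],[0,0,-0.15],60],
  [[20,-0.1,0],[0,0,-0.2],60],
  [[25,-0.1,0],[0,0,-0.25],60],
  [[30,-0.2,0],[0,0,-0.272],60],
  [[35,-0.2,0],[0,0,-0.272],60],
  [[40,-0.23,0],[0,0,-0.272],60],
])

```text
t: 1.7
tcp_pos: [0.582, 0.0237, 0.2704]
orientation: [0.0, 0.774, 0.633, -0.0]
contact_force: [0.1, -0.9, -0.0]
finger_gap: 0.599
```

```bash
python3 -c "
from h import *
go(.583,.030,.187)
snap('scene','s1',(250,100,450,280),3.5);snap('top','t1',(235,130,335,220),7)"
```

```text
t 1.7 tcp [0.582  0.0237 0.2704] F [ 0.1 -0.9 -0. ] gap 0.599 -> d [ 0.64 -0.03  8.34] r [-0.     0.    -0.004]
```

View pics/s1.png

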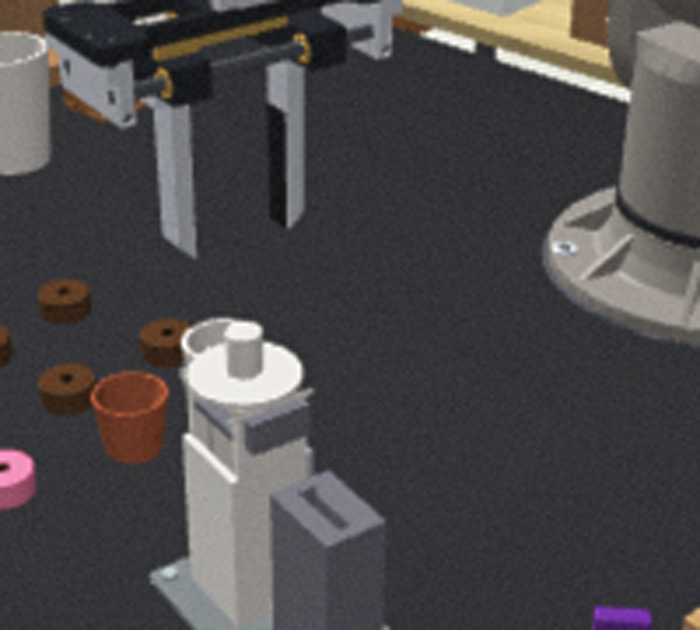

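jog_arm([
  [[0.6,0,2],[0,0,-0.004],60],
  [[0.6,0,5],[0,0,-0.004],60],
  [[0.6,0,7.5],[0,0,-0.004],60],
  [[0.6,0,8.3],[0,0,-0.004],60],
  [[0.6,0,8.3],[0,0,-0.004],10],
  [[0.6,0,8.3],[0,0,-0.004],10],
  [[0.6,0,8.3],[0,0,-0.004],10],
  [[0.6,0,8.3],[0,0,-0.004],10],
], squeeze=20)

```text
t: 2.6
tcp_pos: [0.5832, 0.0279, 0.1886]
orientation: [0.0, 0.773, 0.634, 0.001]
contact_force: [-0.2, 0.0, -0.4]
finger_gap: 0.297
```

```bash
python3 -c "
from h import *
go(.583,.030,.27)
snap('scene','s2',(270,130,400,250),6)"
```

```text
t 2.6 tcp [0.5832 0.0279 0.1886] F [-0.2  0.  -0.4] gap 0.297 -> d [ 0.21 -0.05 -8.14] r [ 0.002 -0.    -0.   ]
```

View pics/s2.png

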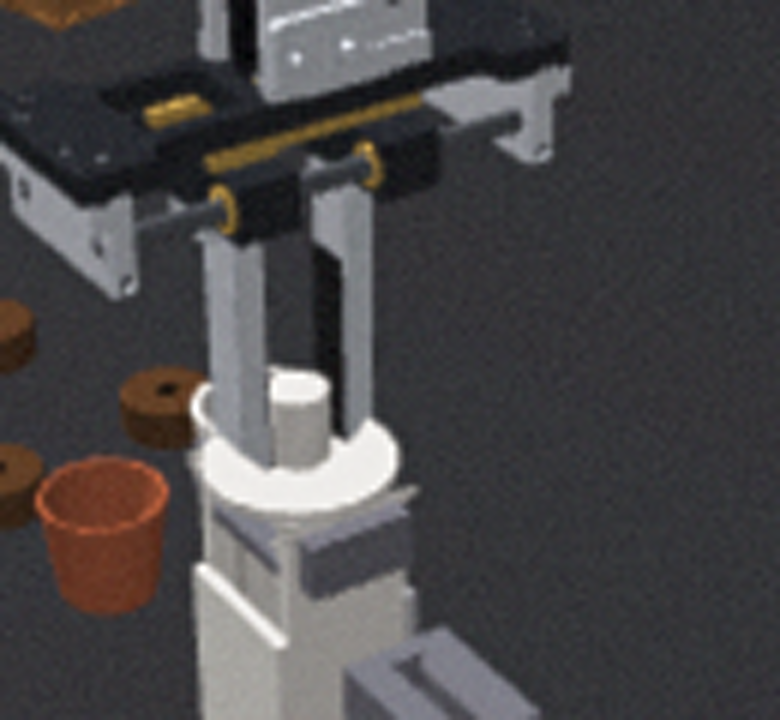

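jog_arm([
  [[0,0,0],[0,0,0],10],
  [[0,0,0],[0,0,0],10],
  [[0,0,0],[0,0,0],10],
  [[0,0,0],[0,0,0],10],
  [[0,0,-2],[0,0,0],10],
  [[0,0,-5],[0,0,0],10],
  [[0,0,-8],[0,0,0],10],
  [[0,0,-8],[0,0,0],10],
], squeeze=20)

```text
t: 3.45
tcp_pos: [0.5843, 0.0283, 0.2714]
orientation: [0.002, 0.773, 0.634, 0.002]
contact_force: [0.7, 0.5, -1.9]
finger_gap: 0.231
```

```bash
python3 -c "
from h import *
go(.445,.020,.1)
snap('scene','s3',(270,80,400,250),4.4)"
```

```text
t 3.45 tcp [0.5843 0.0283 0.2714] F [ 0.7  0.5 -1.9] gap 0.231 -> d [ -3.55 -13.59  17.06] r [ 0.005 -0.001 -0.   ]
```

View pics/s3.png

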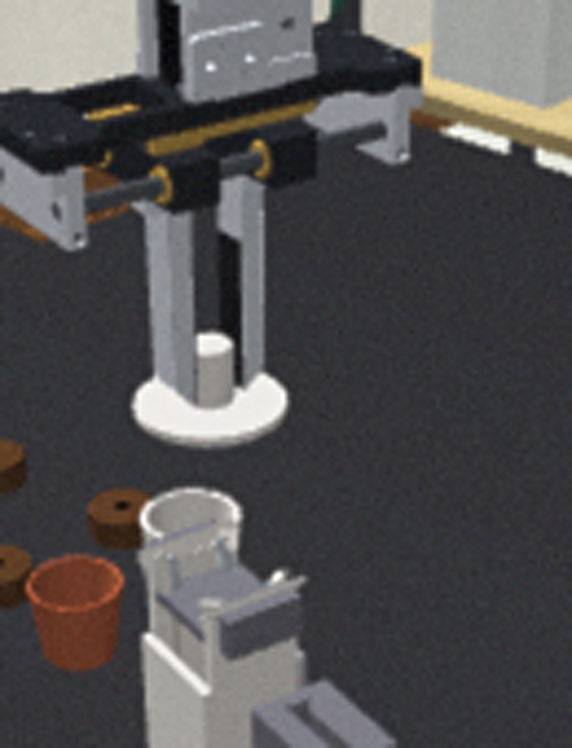

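jog_arm([
  [[-1.2,-4.5,0],[0,0,0],10],
  [[-2.4,-9,0],[0,0,0],10],
  [[-3.5,-13.6,0],[0,0,0],10],
  [[-3.5,-13.6,5],[0,0,0],10],
  [[-3.5,-13.6,10],[0,0,0],10],
  [[-3.5,-13.6,15],[0,0,0],10],
  [[-3.5,-13.6,19],[0,0,0],10],
  [[-3.5,-13.6,22],[0,0,0],10],
])

```text
t: 4.3
tcp_pos: [0.4405, 0.02, 0.0445]
orientation: [-0.001, 0.773, 0.635, -0.001]
contact_force: [-0.3, 0.4, -0.8]
finger_gap: 0.231
```

```bash
python3 -c "
from h import *
go(.445,.020,.0275)"
```

```text
t 4.3 tcp [0.4405 0.02   0.0445] F [-0.3  0.4 -0.8] gap 0.231 -> d [0.09 0.44 1.7 ] r [-0.003  0.     0.   ]
```

jog_arm([
  [[0,0,0.6],[0,0,0],10],
  [[0,0,1.1],[0,0,0],10],
  [[0,0,1.4],[0,0,0],10],
  [[0,0,1.6],[0,0,0],10],
  [[0,0,1.6],[0,0,0],10],
  [[0,0,1.6],[0,0,0],50],
  [[0,0,1.6],[0,0,0],50],
  [[0,0,1.6],[0,0,0],50],
])

```text
t: 5.1
tcp_pos: [0.4427, 0.02, 0.0318]
orientation: [0.0, 0.773, 0.634, 0.0]
contact_force: [0.3, -0.0, 1.4]
finger_gap: 0.449
```

```bash
python3 -c "
from h import *
go(.445,.020,.2)"
```

```text
t 5.1 tcp [0.4427 0.02   0.0318] F [ 0.3 -0.   1.4] gap 0.449 -> d [  0.05   0.23 -16.82] r [ 0.001 -0.    -0.   ]
```

jog_arm([
  [[0,0,-3],[0,0,0],70],
  [[0,0,-8],[0,0,0],80],
  [[0,0,-13],[0,0,0],80],
  [[-3,0.2,-16],[0,0,0],80],
  [[-8,0.5,-17],[0,0,0],80],
  [[-13,1,-17],[0,0,0],80],
  [[-15,1.5,-17],[0,0,0],80],
  [[-15,1.5,-17],[0,0,0],80],
])

```text
t: 5.9
tcp_pos: [0.4276, -0.1331, 0.2017]
orientation: [0.0, 0.774, 0.633, -0.0]
contact_force: [0.3, 0.8, 0.1]
finger_gap: 0.801
```

```bash
cat > look.py <<'E'
from h import *
import sys
im=read_camera("top")[:,:,::-1].copy(); cv2.imwrite("pics/%s.png"%sys.argv[1],im); hsv=cv2.cvtColor(im,cv2.COLOR_BGR2HSV)
m=(hsv[:,:,1]>70)&(hsv[:,:,2]>45)&(hsv[:,:,0]>11)&(hsv[:,:,0]<18)
m[:145]=0;m[280:]=0;m[:,:335]=0;m[:,490:]=0
n,l,st,ce=cv2.connectedComponentsWithStats(m.astype(np.uint8))
for i in range(1,n):
    if st[i,4]>40: print(st[i],ce[i].round(1),bp("top",*ce[i],0.02)[:2].round(4))
E
python3 look.py t2; python3 -c "
from h import *
go(.4322,-.226,.1)"
```

```text
[395 157  18  17 233] [403.6 164.7] [ 0.6347 -0.2537]
[425 192  18  18 239] [433.8 200.6] [ 0.5391 -0.3266]
[388 198  17  14 138] [397.3 203. ] [ 0.536  -0.2332]
t 5.95 tcp [ 0.4278 -0.131   0.2015] F [0.7 1.3 0.2] gap 0.803 -> d [-9.22  2.31 10.15] r [ 0.    -0.    -0.003]
```

View pics/t2.png

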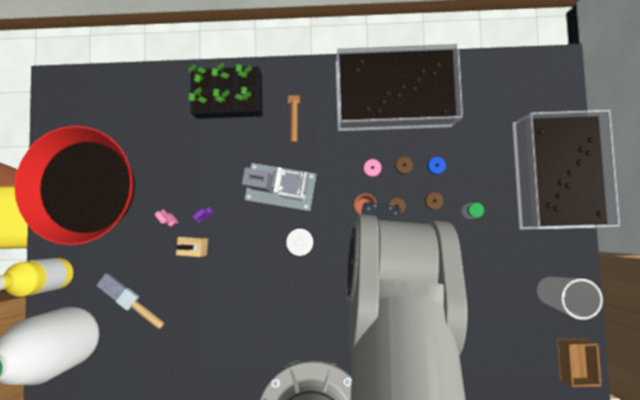

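jog_arm([
  [[-4,1,0],[0,0,0],80],
  [[-8,2,3],[0,0,0],80],
  [[-9.2,2.3,7],[0,0,0],80],
  [[-9.2,2.3,10],[0,0,0],80],
  [[-9.2,2.3,13],[0,0,0],80],
  [[-9.2,2.3,14.5],[0,0,0],80],
  [[-9.2,2.3,15],[0,0,0],80],
  [[-9.2,2.3,15],[0,0,0],80],
])

```text
t: 6.75
tcp_pos: [0.4328, -0.2236, 0.0513]
orientation: [-0.001, 0.773, 0.635, 0.0]
contact_force: [-0.1, -0.1, -0.4]
finger_gap: 0.8
```

```bash
python3 -c "
from h import *
snap('scene','s4',(200,120,340,240),5.5)
go(.4322,-.226,.014)"
```

```text
t 6.8 tcp [ 0.4332 -0.2241  0.052 ] F [0.4 0.2 0.7] gap 0.801 -> d [-0.21 -0.06  3.8 ] r [ 0.    -0.     0.001]
```

View pics/s4.png

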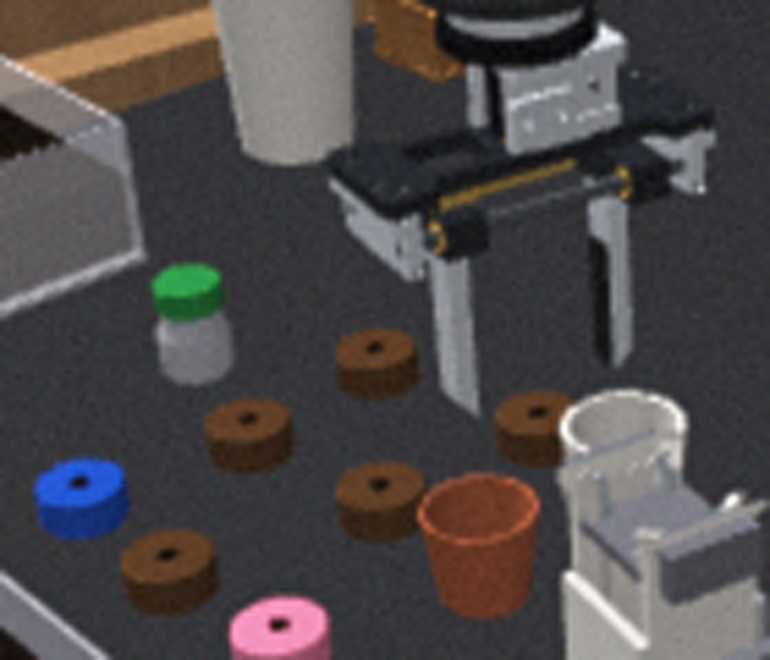

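jog_arm([
  [[-0.2,0,2],[0,0,0],75],
  [[-0.2,0,3.3],[0,0,0],65],
  [[-0.2,0,3.8],[0,0,0],60],
  [[-0.2,0,3.8],[0,0,0],30],
  [[-0.2,0,3.8],[0,0,0],30],
  [[-0.2,0,3.8],[0,0,0],30],
  [[-0.2,0,3.8],[0,0,0],30],
  [[-0.2,0,3.8],[0,0,0],30],
], squeeze=40)

```text
t: 7.6
tcp_pos: [0.4325, -0.2268, 0.0139]
orientation: [0.0, 0.773, 0.634, 0.0]
contact_force: [-0.5, 0.8, 6.2]
finger_gap: 0.46
```

```bash
python3 -c "
from h import *
go(*m2w(0,0),.225)"
```

```text
t 7.6 tcp [ 0.4325 -0.2268  0.0139] F [-0.5  0.8  6.2] gap 0.46 -> d [ 28.12   9.77 -21.11] r [ 0.001  0.    -0.   ]
```

jog_arm([
  [[0,0,-4],[0,0,0],30],
  [[0,0,-9],[0,0,0],30],
  [[1,0.4,-14],[0,0,0],30],
  [[5,1.8,-18],[0,0,0],30],
  [[10,3.5,-21.1],[0,0,0],30],
  [[15,5.2,-21.1],[0,0,0],30],
  [[20,7,-21.1],[0,0,0],30],
  [[24,8.4,-21.1],[0,0,0],30],
])

```text
t: 8.4
tcp_pos: [0.5541, -0.0199, 0.2252]
orientation: [0.001, 0.773, 0.634, 0.0]
contact_force: [0.5, -1.6, 0.1]
finger_gap: 0.461
```

```bash
python3 -c "
from h import *
go(*m2w(0,0),.225)"
```

```text
t 8.4 tcp [ 0.5541 -0.0199  0.2252] F [ 0.5 -1.6  0.1] gap 0.461 -> d [5.46 1.86 0.03] r [ 0.002  0.    -0.001]
```

jog_arm([
  [[2,0.7,0],[0,0,0],30],
  [[3.5,1.2,0],[0,0,0],30],
  [[4.1,1.4,0],[0,0,0],30],
  [[4.1,1.4,0],[0,0,0],30],
  [[4.1,1.4,0],[0,0,0],30],
  [[4.1,1.4,0],[0,0,0],30],
  [[4.1,1.4,0.5],[0,0,0],30],
  [[4.1,1.4,1],[0,0,0],30],
])

```text
t: 9.2
tcp_pos: [0.5748, 0.0153, 0.214]
orientation: [0.0, 0.773, 0.634, 0.0]
contact_force: [-0.2, 0.7, -0.7]
finger_gap: 0.464
```

```bash
python3 look.py t3; python3 -c "
from h import *
snap('scene','s5',(270,110,390,240),5)
go(*m2w(0,0),.225)
im=cv2.imread('pics/t3.png');cv2.imwrite('pics/t3c.png',cv2.resize(im[130:220,235:335],None,fx=7,fy=6.6,interpolation=2))"
```

```text
[395 157  18  17 228] [403.6 164.7] [ 0.6346 -0.2537]
[425 192  18  18 246] [433.6 200.5] [ 0.5396 -0.3262]
[388 198  18  17 238] [396.1 205.8] [ 0.5288 -0.2299]
[431 227  18  18 249] [439.7 235.4] [ 0.4499 -0.3369]
t 9.3 tcp [0.5744 0.0156 0.2133] F [ 0.   0.2 -1.6] gap 0.46 -> d [ 1.58  0.56 -1.17] r [-0.001  0.    -0.   ]
```

View pics/s5.png

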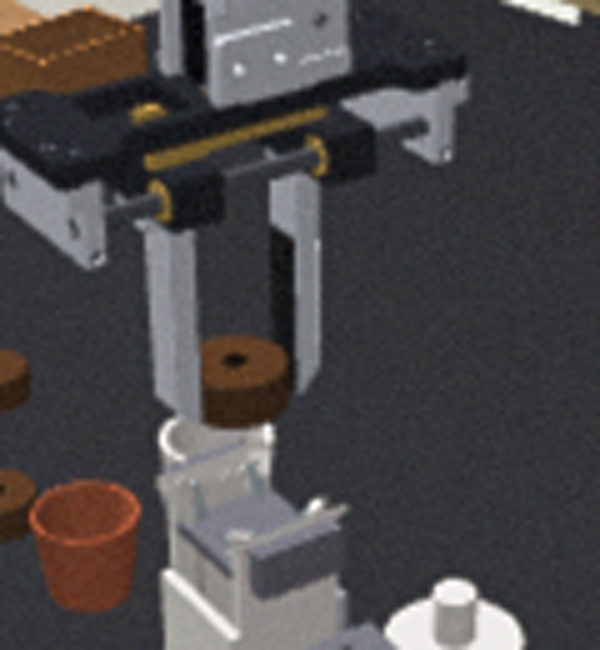

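View pics/t3c.png

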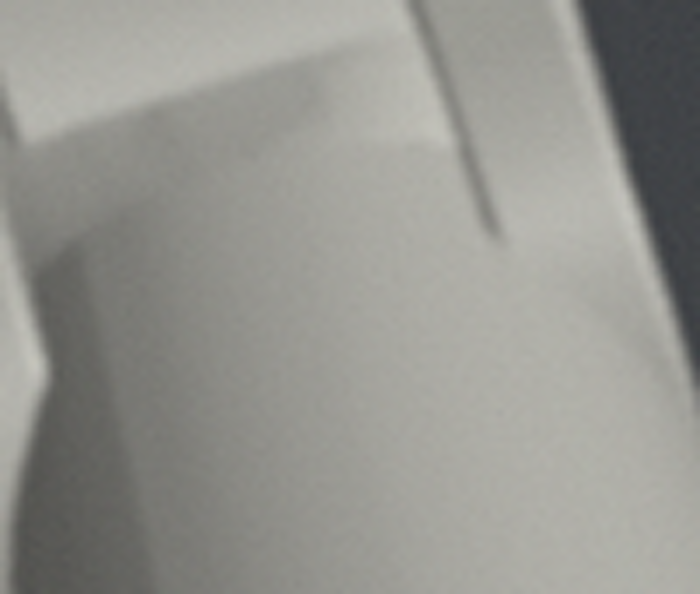

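jog_arm([
  [[0.8,0.3,0],[0,0,0],30],
  [[1.4,0.5,0],[0,0,0],30],
  [[1.6,0.56,0],[0,0,0],30],
  [[1.6,0.56,0.5],[0,0,0],30],
  [[1.6,0.56,1],[0,0,0],30],
  [[1.6,0.56,1.5],[0,0,0],30],
  [[1.6,0.56,1.5],[0,0,0],30],
  [[1.6,0.56,1.5],[0,0,0],30],
])

```text
t: 10.1
tcp_pos: [0.5835, 0.0304, 0.1991]
orientation: [-0.0, 0.773, 0.634, -0.0]
contact_force: [0.7, -0.1, -0.7]
finger_gap: 0.456
```

```bash
python3 -c "
from h import *
snap('scene','s6',(280,130,390,240),7)
go(*m2w(0,0),.138)"
```

```text
t 10.15 tcp [0.5836 0.0305 0.1993] F [ 0.5 -0.6 -0.1] gap 0.463 -> d [-0.06 -0.05  6.13] r [ 0. -0. -0.]
```

View pics/s6.png

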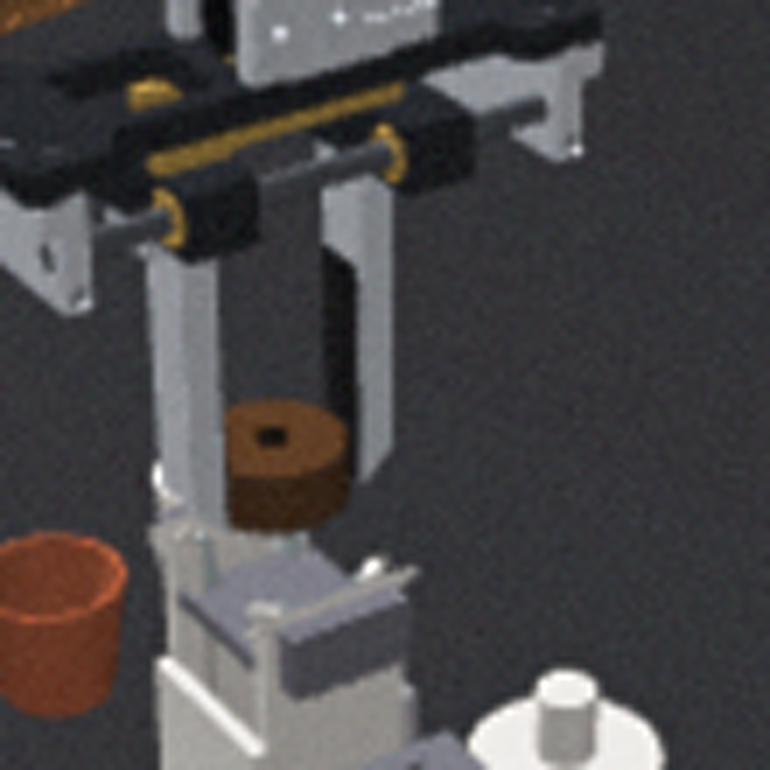

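jog_arm([
  [[0,0,0.6],[0,0,0],30],
  [[0,0,1.2],[0,0,0],30],
  [[0,0,1.8],[0,0,0],30],
  [[0,0,2.3],[0,0,0],30],
  [[0,0,2.8],[0,0,0],30],
  [[0,0,3.2],[0,0,0],30],
  [[0,0,3.6],[0,0,0],30],
  [[0,0,4],[0,0,0],30],
], squeeze=50)

```text
t: 10.95
tcp_pos: [0.5837, 0.0308, 0.1592]
orientation: [0.0, 0.773, 0.635, 0.0]
contact_force: [-2.0, 2.0, 4.1]
finger_gap: 0.459
```

```bash
python3 -c "
from h import *
snap('scene','s7',(280,140,390,250),7)
go(*m2w(0,0),.138)"
```

```text
t 11.0 tcp [0.5834 0.0307 0.1585] F [-0.1  1.  -0.2] gap 0.46 -> d [-0.08 -0.03  2.05] r [-0. -0.  0.]
```

View pics/s7.png

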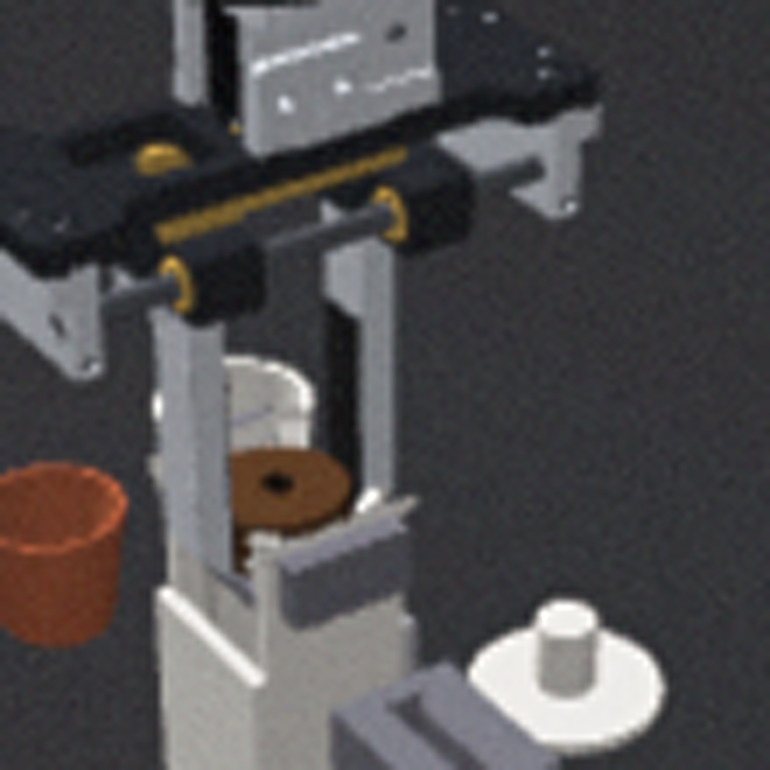

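jog_arm([
  [[0,0,0.4],[0,0,0],30],
  [[0,0,0.8],[0,0,0],30],
  [[0,0,1.2],[0,0,0],30],
  [[0,0,1.5],[0,0,0],30],
  [[0,0,1.8],[0,0,0],30],
  [[0,0,2.1],[0,0,0],30],
  [[0,0,2.1],[0,0,0],30],
  [[0,0,2.1],[0,0,0],30],
])

```text
t: 11.8
tcp_pos: [0.5836, 0.0306, 0.1382]
orientation: [-0.0, 0.773, 0.635, -0.0]
contact_force: [-0.8, 1.3, 3.2]
finger_gap: 0.46
```

```bash
python3 -c "
from h import *
snap('scene','s8',(280,140,390,250),7)
go(*m2w(0,0),.138)"
```

```text
t 11.85 tcp [0.5835 0.0306 0.1383] F [-1.7  0.8  2.6] gap 0.458 -> d [-0.07 -0.04  0.03] r [-0. -0. -0.]
```

View pics/s8.png

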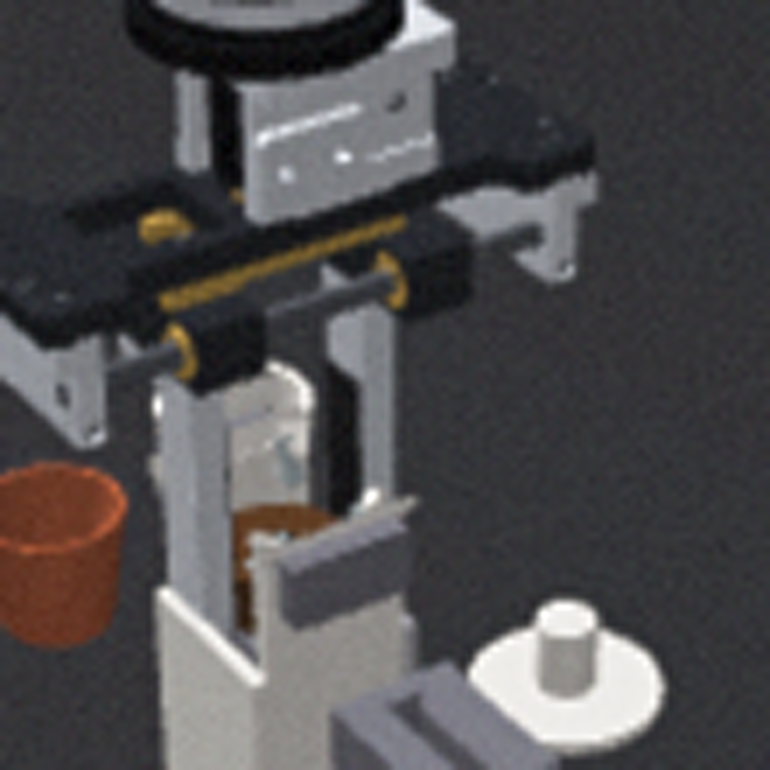

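jog_arm([
  [[0,0,0],[0,0,0],65],
  [[0,0,0],[0,0,0],65],
  [[0,0,0],[0,0,0],65],
  [[0,0,0],[0,0,0],65],
  [[0,0,-3],[0,0,0],80],
  [[0,0,-7],[0,0,0],80],
  [[-3,-1.5,-9],[0,0,0],80],
  [[-6,-2,-9],[0,0,0],80],
])

```text
t: 12.65
tcp_pos: [0.5527, -0.0239, 0.2312]
orientation: [0.001, 0.772, 0.635, 0.002]
contact_force: [-0.4, -1.4, -1.3]
finger_gap: 0.801
```

```bash
python3 look.py t4; python3 -c "
from h import *
snap('scene','s9',(280,140,390,250),7)
go(.5288,-.230,.05)"
```

```text
[395 156  18  18 231] [403.5 164.6] [ 0.6347 -0.2536]
[425 193  18  17 239] [433.7 200.6] [ 0.5393 -0.3264]
[388 198  18  17 236] [396.2 205.7] [ 0.5289 -0.23  ]
[431 227  18  18 247] [439.7 235.4] [ 0.4499 -0.3369]
t 12.75 tcp [ 0.5513 -0.0284  0.2289] F [ 0.   0.5 -0.7] gap 0.8 -> d [-20.17   1.79  17.93] r [ 0.001  0.002 -0.005]
```

View pics/s9.png

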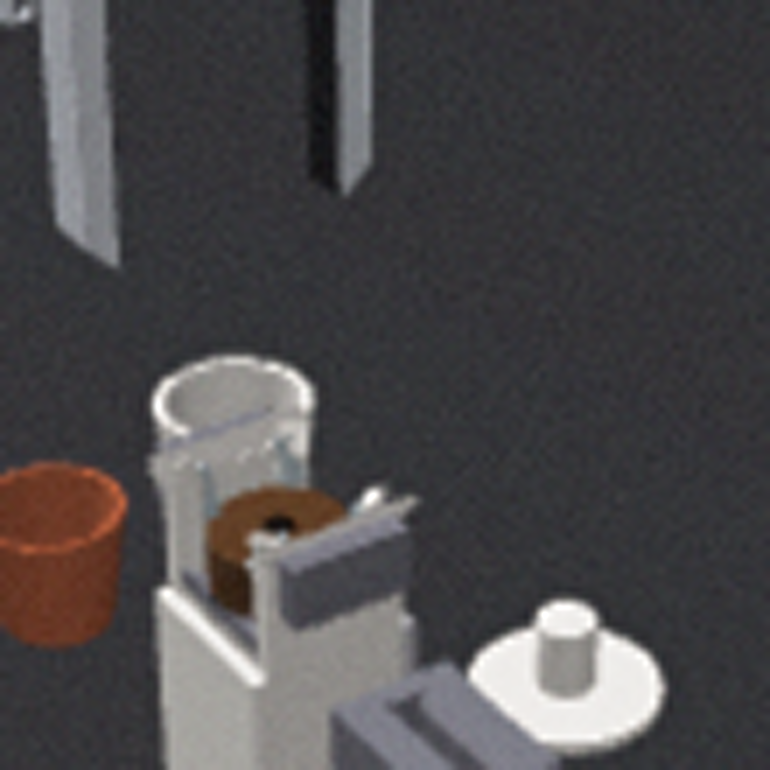

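```bash
python3 -c "
from h import *
for z in (.14,.15,.16,.17): print(z,(pj('scene',[*M,z])-[280,140])*7)"
```

```text
0.14 [279.54330692 548.23421294]
0.15 [278.66100542 520.48406928]
0.16 [277.76824221 492.40488397]
0.17 [276.86483011 463.9907698 ]
```

jog_arm([
  [[-4,0.3,0],[0,0,-0.003],80],
  [[-9,0.8,0],[0,0,-0.003],80],
  [[-14,1.3,0],[0,0,-0.003],80],
  [[-18,1.6,3],[0,0,-0.003],80],
  [[-20.2,1.8,7],[0,0,-0.003],80],
  [[-20.2,1.8,12],[0,0,-0.003],80],
  [[-20.2,1.8,16],[0,0,-0.003],80],
  [[-20.2,1.8,18],[0,0,-0.003],80],
])

```text
t: 13.55
tcp_pos: [0.5289, -0.2251, 0.0444]
orientation: [-0.002, 0.772, 0.636, -0.001]
contact_force: [-0.3, -0.4, 0.6]
finger_gap: 0.799
```

```bash
python3 -c "
from h import *
snap('scene','s10',(200,120,340,240),5.5)
go(.5288,-.230,.014)"
```

```text
t 13.6 tcp [ 0.5281 -0.2247  0.0427] F [-1.1  1.5 -2.8] gap 0.801 -> d [-0.52  0.19  2.87] r [-0.006 -0.002  0.003]
```

View pics/s10.png

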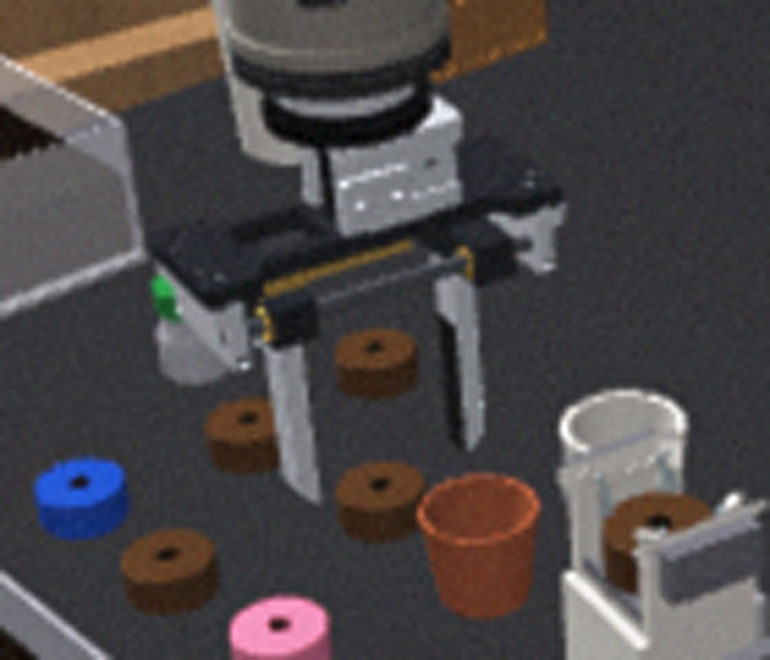

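jog_arm([
  [[-0.5,0.2,0.5],[-0.003,0,0],75],
  [[-0.5,0.2,1.5],[-0.003,0,0],65],
  [[-0.5,0.2,2.5],[-0.003,0,0],60],
  [[-0.5,0.2,2.9],[-0.003,0,0],60],
  [[-0.5,0.2,2.9],[-0.003,0,0],30],
  [[-0.5,0.2,2.9],[-0.003,0,0],30],
  [[-0.5,0.2,2.9],[-0.003,0,0],30],
  [[-0.5,0.2,2.9],[-0.003,0,0],30],
], squeeze=50)

```text
t: 14.4
tcp_pos: [0.5317, -0.2313, 0.0196]
orientation: [0.001, 0.772, 0.636, 0.001]
contact_force: [0.7, 0.0, 0.8]
finger_gap: 0.454
```

```bash
python3 -c "
from h import *
go(*m2w(0,0),.225)"
```

```text
t 14.4 tcp [ 0.5317 -0.2313  0.0196] F [0.7 0.  0.8] gap 0.454 -> d [ 26.63   0.09 -20.54] r [0.004 0.    0.003]
```

jog_arm([
  [[0,0,-4],[0,0,0],30],
  [[0,0,-9],[0,0,0],30],
  [[2,0,-13],[0,0,0],30],
  [[6,0,-17],[0,0,0],30],
  [[10,0,-20.5],[0,0,0],30],
  [[14,0,-20.5],[0,0,0],30],
  [[18,0,-20.5],[0,0,0],30],
  [[22,0,-20.5],[0,0,0],30],
])

```text
t: 15.2
tcp_pos: [0.5734, -0.0136, 0.2252]
orientation: [0.002, 0.772, 0.636, 0.001]
contact_force: [0.3, -0.5, -0.0]
finger_gap: 0.455
```

```bash
python3 -c "
from h import *
go(*m2w(0,0),.205)"
```

```text
t 15.2 tcp [ 0.5734 -0.0136  0.2252] F [ 0.3 -0.5 -0. ] gap 0.455 -> d [4.46 0.1  2.02] r [0.004 0.    0.003]
```

jog_arm([
  [[2,0,0],[0,0,0],30],
  [[3.5,0.1,0],[0,0,0.003],30],
  [[4.3,0.1,0.5],[0.003,0,0.003],30],
  [[4.5,0.1,1],[0.003,0,0.003],30],
  [[4.5,0.1,1.5],[0.003,0,0.003],30],
  [[4.5,0.1,2],[0.003,0,0.003],30],
  [[4.5,0.1,2],[0.003,0,0.003],30],
  [[4.5,0.1,2],[0.003,0,0.003],30],
])

```text
t: 16.0
tcp_pos: [0.5828, 0.0281, 0.2041]
orientation: [-0.0, 0.773, 0.634, -0.0]
contact_force: [-0.6, 0.5, -0.1]
finger_gap: 0.456
```

```bash
python3 -c "
from h import *
snap('scene','s11',(280,130,390,240),7)
go(*m2w(0,0),.1436)"
```

```text
t 16.05 tcp [0.5828 0.0282 0.2043] F [ 0.1 -0.7  0.2] gap 0.453 -> d [ 0.18 -0.02  6.07] r [ 0.    -0.    -0.001]
```

View pics/s11.png

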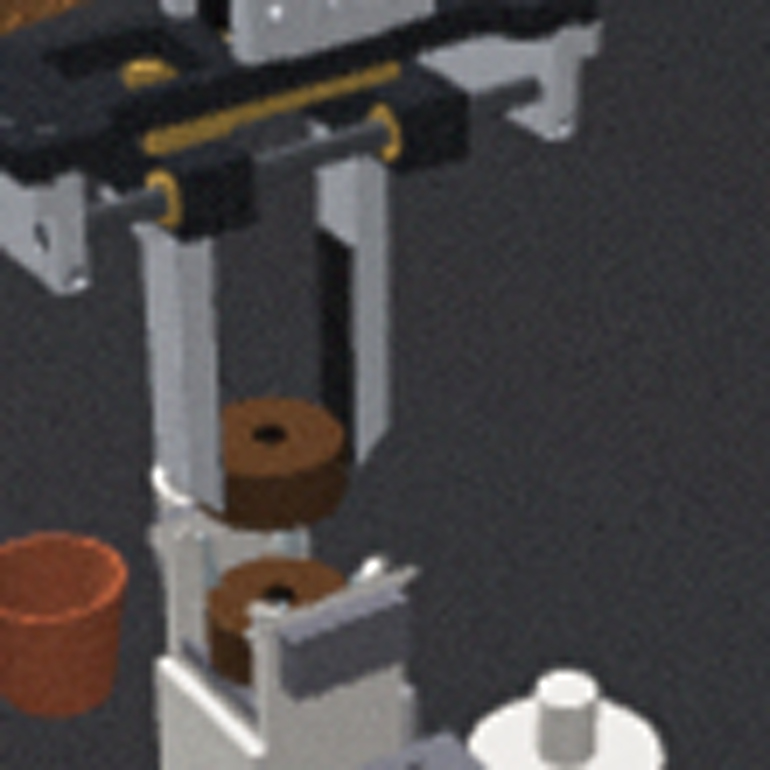

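Pellet 2 held level over the mouth. Push down in two calls.

jog_arm([
  [[0.2,0,0.6],[0,0,0],30],
  [[0.2,0,1.2],[0,0,0],30],
  [[0.2,0,1.8],[0,0,0],30],
  [[0.2,0,2.4],[0,0,0],30],
  [[0.2,0,2.9],[0,0,0],30],
  [[0.2,0,3.4],[0,0,0],30],
  [[0.2,0,3.8],[0,0,0],30],
  [[0.2,0,4.2],[0,0,0],30],
], squeeze=60)

```text
t: 16.85
tcp_pos: [0.5833, 0.0309, 0.1622]
orientation: [-0.0, 0.773, 0.635, 0.0]
contact_force: [-1.8, 0.8, 4.7]
finger_gap: 0.455
```

jog_arm([
  [[0,0,0.4],[0,0,0],30],
  [[0,0,0.8],[0,0,0],30],
  [[0,0,1.2],[0,0,0],30],
  [[0,0,1.5],[0,0,0],30],
  [[0,0,1.8],[0,0,0],30],
  [[0,0,1.9],[0,0,0],30],
  [[0,0,1.9],[0,0,0],30],
  [[0,0,1.9],[0,0,0],30],
])

```text
t: 17.65
tcp_pos: [0.5833, 0.0307, 0.1434]
orientation: [0.0, 0.773, 0.635, 0.0]
contact_force: [-0.2, 1.7, 4.0]
finger_gap: 0.456
```

```bash
python3 -c "
from h import *
snap('scene','s12',(280,130,390,240),7)
go(*m2w(0,0),.1436)"
```

```text
t 17.7 tcp [0.5833 0.0306 0.1434] F [-0.3  1.5  3. ] gap 0.455 -> d [-0.07 -0.02 -0.02] r [ 0. -0. -0.]
```

View pics/s12.png

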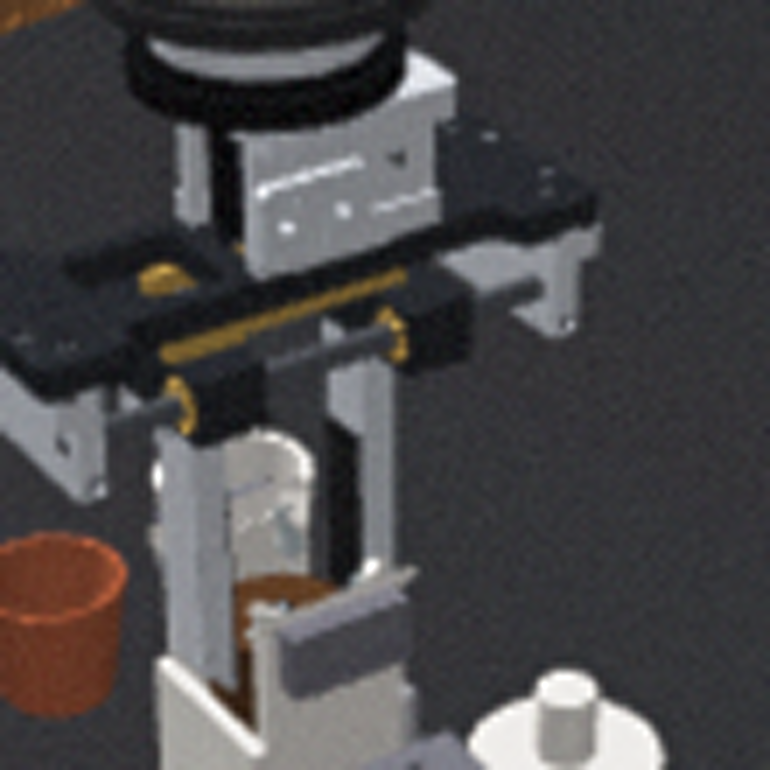

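jog_arm([
  [[0,0,0],[0,0,0],65],
  [[0,0,0],[0,0,0],65],
  [[0,0,0],[0,0,0],65],
  [[0,0,0],[0,0,0],65],
  [[0,0,-3],[0,0,0],80],
  [[0,0,-7],[0,0,0],80],
  [[-3,-1.5,-8.5],[0,0,0],80],
  [[-6,-3,-8.5],[0,0,0],80],
])

```text
t: 18.5
tcp_pos: [0.5429, -0.0222, 0.2306]
orientation: [0.001, 0.772, 0.635, 0.001]
contact_force: [0.6, -0.2, -0.4]
finger_gap: 0.801
```

```bash
python3 look.py t5; python3 -c "
from h import *
snap('scene','s13',(280,140,390,250),7)
go(.45,-.337,.05)"
```

```text
[395 156  18  18 233] [403.6 164.7] [ 0.6346 -0.2537]
[425 192  18  18 240] [433.6 200.6] [ 0.5391 -0.3261]
[431 227  18  18 248] [439.7 235.4] [ 0.4499 -0.3369]
t 18.6 tcp [ 0.5403 -0.0262  0.2288] F [-0.3 -0.9  0.1] gap 0.799 -> d [-32.22  -2.68  17.94] r [ 0.001  0.002 -0.004]
```

View pics/s13.png

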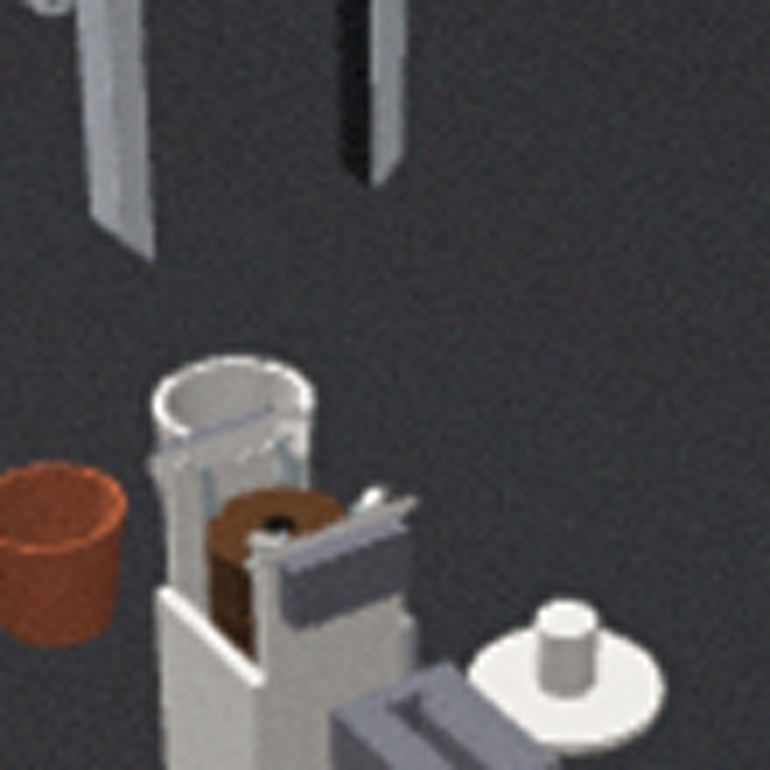

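jog_arm([
  [[-4,-0.3,0],[0,0,-0.004],80],
  [[-8,-0.7,0],[0,0,-0.004],80],
  [[-12.5,-1.1,0],[0,0,-0.004],80],
  [[-17,-1.5,0],[0,0,-0.004],80],
  [[-21.5,-1.9,0],[0,0,-0.004],80],
  [[-26,-2.3,2],[0,0,-0.004],80],
  [[-30,-2.6,5],[0,0,-0.004],80],
  [[-32,-2.7,9],[0,0,-0.004],80],
])

```text
t: 19.4
tcp_pos: [0.4526, -0.335, 0.1384]
orientation: [0.002, 0.773, 0.635, -0.0]
contact_force: [0.8, -0.3, 0.4]
finger_gap: 0.801
```

```bash
python3 -c "
from h import *
go(.45,-.337,.014)"
```

```text
t 19.4 tcp [ 0.4526 -0.335   0.1384] F [ 0.8 -0.3  0.4] gap 0.801 -> d [-0.22 -0.24 12.44] r [0.002 0.002 0.   ]
```

jog_arm([
  [[-0.2,-0.2,3],[0,0,0],80],
  [[-0.2,-0.2,7],[0,0,0],80],
  [[-0.2,-0.2,10],[0,0,0],75],
  [[-0.2,-0.2,11.5],[0,0,0],70],
  [[-0.2,-0.2,12.2],[0,0,0],65],
  [[-0.2,-0.2,12.2],[0,0,0],60],
  [[-0.2,-0.2,12.2],[0,0,0],60],
  [[-0.2,-0.2,12.2],[0,0,0],60],
], squeeze=50)

```text
t: 20.2
tcp_pos: [0.4517, -0.333, 0.0176]
orientation: [0.001, 0.772, 0.636, 0.0]
contact_force: [0.2, 0.4, 0.6]
finger_gap: 0.599
```

```bash
python3 -c "
from h import *
snap('scene','s14',(200,120,340,240),5.5)
go(.45,-.337,.014)"
```

```text
t 20.25 tcp [ 0.4516 -0.333   0.0174] F [-0.5  0.6 -0. ] gap 0.598 -> d [-0.43 -0.08  0.34] r [0.002 0.001 0.004]
```

View pics/s14.png

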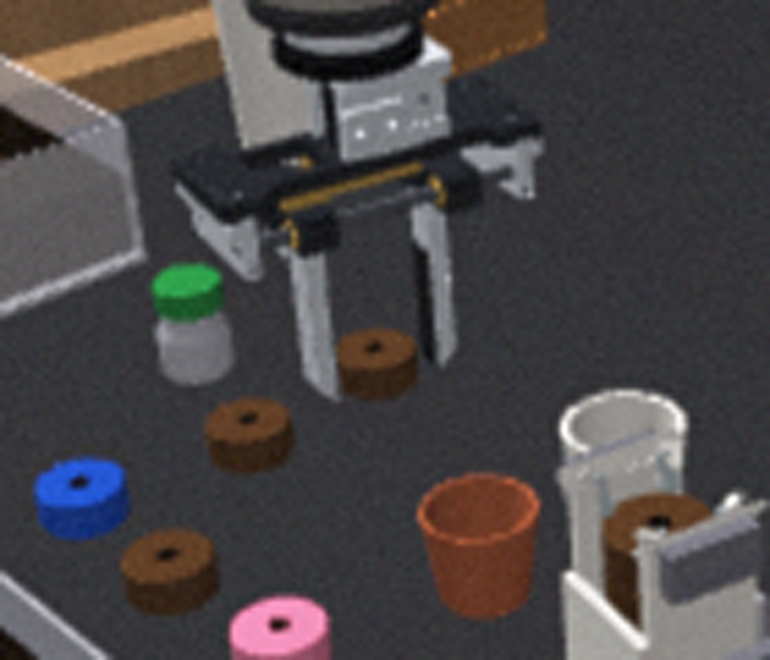

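jog_arm([
  [[-0.4,-0.1,0.3],[0.002,0.001,0.004],60],
  [[-0.4,-0.1,0.3],[0.002,0.001,0.004],60],
  [[-0.4,-0.1,0.3],[0.002,0.001,0.004],30],
  [[-0.4,-0.1,0.3],[0.002,0.001,0.004],30],
  [[-0.4,-0.1,0.3],[0.002,0.001,0.004],30],
  [[-0.4,-0.1,0.3],[0.002,0.001,0.004],30],
  [[-0.4,-0.1,-3],[0.002,0.001,0.004],30],
  [[-0.4,-0.1,-7],[0.002,0.001,0.004],30],
])

```text
t: 21.05
tcp_pos: [0.4482, -0.3354, 0.0857]
orientation: [-0.003, 0.773, 0.635, -0.001]
contact_force: [1.0, -1.3, 0.2]
finger_gap: 0.459
```

```bash
python3 -c "
from h import *
go(*m2w(0,0),.225)"
```

```text
t 21.05 tcp [ 0.4482 -0.3354  0.0857] F [ 1.  -1.3  0.2] gap 0.459 -> d [ 38.5    6.04 -13.86] r [-0.005 -0.003  0.   ]
```

jog_arm([
  [[1,0,-5],[0,0,0],30],
  [[4,0.5,-10],[0,0,0],30],
  [[8,1.2,-13.8],[0,0,0],30],
  [[12.5,1.9,-13.8],[0,0,0],30],
  [[17,2.6,-13.8],[0,0,0],30],
  [[21.5,3.3,-13.8],[0,0,0],30],
  [[26,4,-13.8],[0,0,0],30],
  [[30,4.7,-13.8],[0,0,0],30],
])

```text
t: 21.85
tcp_pos: [0.5543, -0.0489, 0.2247]
orientation: [-0.001, 0.773, 0.635, -0.0]
contact_force: [0.5, -0.9, -0.5]
finger_gap: 0.459
```

```bash
python3 -c "
from h import *
go(*m2w(0,0),.205)"
```

```text
t 21.85 tcp [ 0.5543 -0.0489  0.2247] F [ 0.5 -0.9 -0.5] gap 0.459 -> d [8.3  1.29 1.98] r [-0.002 -0.001  0.001]
```

jog_arm([
  [[3,0.5,0],[0,0,0],30],
  [[5.5,0.9,0],[0,0,0],30],
  [[7.5,1.2,0],[0,0,0],30],
  [[8.3,1.3,0.5],[0,0,0],30],
  [[8.3,1.3,1],[0,0,0],30],
  [[8.3,1.3,1.5],[0,0,0],30],
  [[8.3,1.3,2],[0,0,0],30],
  [[8.3,1.3,2],[0,0,0],30],
], squeeze=60)

```text
t: 22.65
tcp_pos: [0.5823, 0.0264, 0.2036]
orientation: [-0.001, 0.773, 0.634, -0.001]
contact_force: [-0.5, -0.1, 0.3]
finger_gap: 0.459
```

```bash
python3 -c "
from h import *
snap('scene','s15',(280,130,390,240),7)
go(*m2w(0,0),.1385)"
```

```text
t 22.7 tcp [0.5826 0.0266 0.2041] F [ 0.3 -0.5 -0.1] gap 0.455 -> d [ 0.33 -0.    6.56] r [-0.003 -0.001 -0.001]
```

View pics/s15.png

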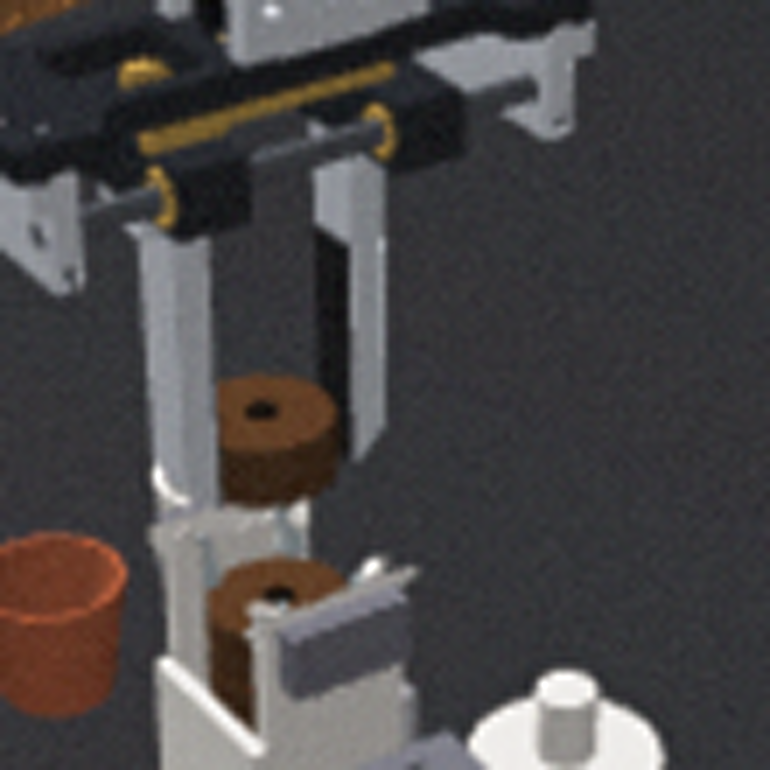

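jog_arm([
  [[0.3,0,0.6],[-0.003,0,0],30],
  [[0.3,0,1.2],[-0.003,0,0],30],
  [[0.3,0,1.8],[-0.003,0,0],30],
  [[0.3,0,2.4],[-0.003,0,0],30],
  [[0.3,0,3],[-0.003,0,0],30],
  [[0.3,0,3.5],[-0.003,0,0],30],
  [[0.3,0,4],[-0.003,0,0],30],
  [[0.3,0,4.4],[-0.003,0,0],30],
], squeeze=60)

```text
t: 23.5
tcp_pos: [0.5837, 0.0315, 0.1611]
orientation: [0.0, 0.773, 0.635, 0.001]
contact_force: [-1.9, 4.5, 7.3]
finger_gap: 0.457
```

jog_arm([
  [[0,0,0.4],[0,0,0],30],
  [[0,0,0.8],[0,0,0],30],
  [[0,0,1.2],[0,0,0],30],
  [[0,0,1.6],[0,0,0],30],
  [[0,0,1.9],[0,0,0],30],
  [[0,0,2.15],[0,0,0],30],
  [[0,0,2.15],[0,0,0],30],
  [[0,0,2.15],[0,0,0],30],
])

```text
t: 24.3
tcp_pos: [0.5837, 0.0315, 0.139]
orientation: [-0.0, 0.773, 0.635, 0.001]
contact_force: [2.1, 5.8, 0.1]
finger_gap: 0.454
```

```bash
python3 -c "
from h import *
snap('scene','s16',(280,130,390,240),7)
go(*m2w(0,0),.1385)"
```

```text
t 24.35 tcp [0.5837 0.0315 0.1391] F [0.  6.2 0.9] gap 0.459 -> d [-0.16 -0.04  0.06] r [ 0.001 -0.002  0.001]
```

View pics/s16.png

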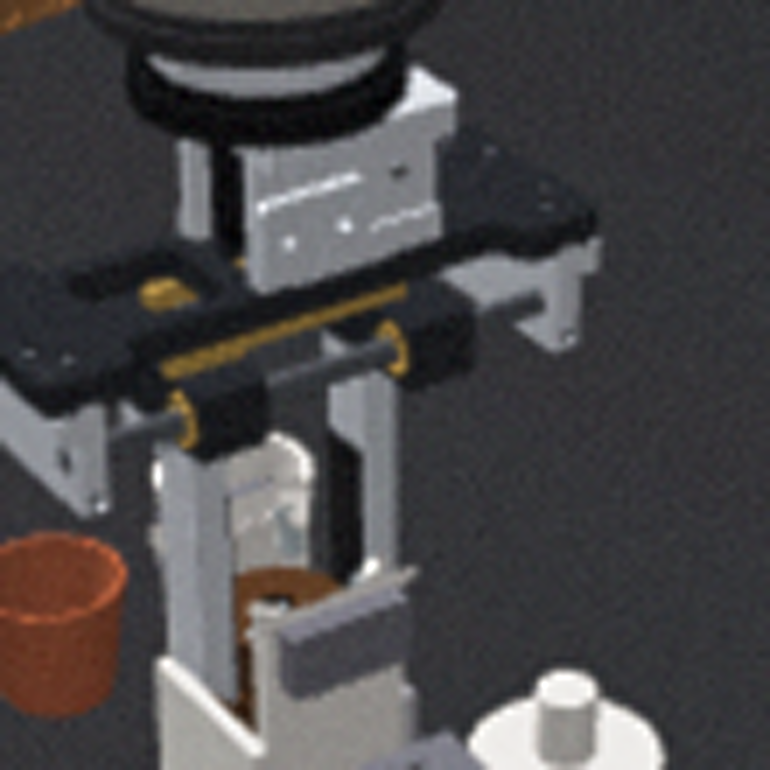

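jog_arm([
  [[0,0,0.1],[0,0,0],30],
  [[0,0,0.2],[0,0,0],30],
  [[0,0,0.2],[0,0,0],65],
  [[0,0,0.2],[0,0,0],65],
  [[0,0,0.2],[0,0,0],65],
  [[0,0,0.2],[0,0,0],65],
  [[0,0,-3],[0,0,0],75],
  [[0,0,-7],[0,0,0],80],
])

```text
t: 25.15
tcp_pos: [0.5822, 0.0302, 0.2084]
orientation: [-0.001, 0.773, 0.635, -0.001]
contact_force: [0.1, -0.0, -0.1]
finger_gap: 0.778
```

jog_arm([
  [[-3,-1,-1],[0,0,0],80],
  [[-7,-1.5,-1],[0,0,0],80],
  [[-10,-2,-1],[0,0,0],80],
  [[-10,-2,-1],[0,0,0],80],
  [[-10,-2,-1],[0,0,0],80],
  [[-10,-2,-1],[0,0,0],80],
  [[-10,-2,-1],[0,0,0],80],
  [[-10,-2,-1],[0,0,0],80],
])

```text
t: 25.95
tcp_pos: [0.5444, -0.0628, 0.2188]
orientation: [-0.0, 0.772, 0.635, 0.001]
contact_force: [-0.4, -0.6, 0.3]
finger_gap: 0.797
```

```bash
python3 look.py t6; python3 -c "
from h import *
snap('scene','s17',(280,140,390,250),7)
go(.5392,-.3262,.05)"
```

```text
[396 157  17  17 224] [403.9 164.7] [ 0.6347 -0.2546]
[425 192  18  18 241] [433.7 200.5] [ 0.5394 -0.3262]
t 26.05 tcp [ 0.5443 -0.0631  0.2188] F [-0.2  0.2  0.1] gap 0.805 -> d [-25.93   4.59  16.85] r [ 0.001 -0.001  0.001]
```

View pics/s17.png

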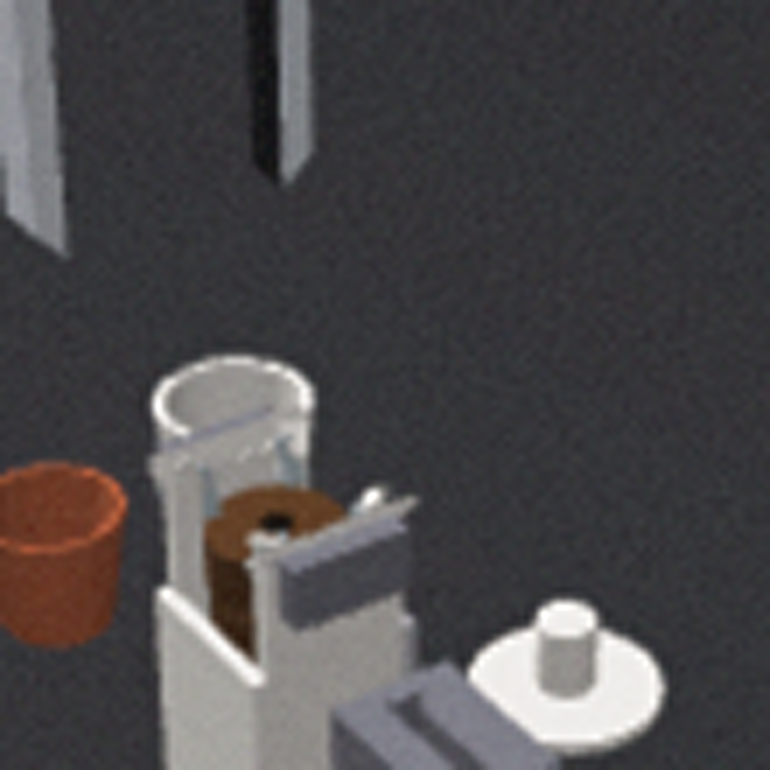

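jog_arm([
  [[-4,0.7,0],[0,0,0],80],
  [[-8,1.4,0],[0,0,0],80],
  [[-12.5,2.2,0],[0,0,0],80],
  [[-17,3,0],[0,0,0],80],
  [[-21,3.8,2],[0,0,0],80],
  [[-24.5,4.4,5],[0,0,0],80],
  [[-25.9,4.6,8],[0,0,0],80],
  [[-25.9,4.6,11],[0,0,0],80],
])

```text
t: 26.85
tcp_pos: [0.5382, -0.3294, 0.1071]
orientation: [0.0, 0.774, 0.633, 0.0]
contact_force: [0.5, 0.3, 0.5]
finger_gap: 0.8
```

```bash
python3 -c "
from h import *
go(.5392,-.3262,.014)"
```

```text
t 26.85 tcp [ 0.5382 -0.3294  0.1071] F [0.5 0.3 0.5] gap 0.8 -> d [0.33 0.02 9.31] r [ 0.001 -0.    -0.003]
```

jog_arm([
  [[0,0,3],[0,0,0],80],
  [[0,0,6],[0,0,0],75],
  [[0,0,8],[0,0,0],70],
  [[0,0,9],[0,0,0],65],
  [[0,0,9.4],[0,0,0],60],
  [[0,0,9.4],[0,0,0],60],
  [[0,0,9.4],[0,0,0],60],
  [[0,0,9.4],[0,0,0],60],
], squeeze=50)

```text
t: 27.65
tcp_pos: [0.5397, -0.3269, 0.0157]
orientation: [0.001, 0.773, 0.634, 0.001]
contact_force: [-0.5, 0.3, 0.4]
finger_gap: 0.6
```

```bash
python3 -c "
from h import *
snap('scene','s18',(200,120,340,240),5.5)
go(.5392,-.3262,.014)"
```

```text
t 27.7 tcp [ 0.5396 -0.3268  0.0156] F [-0.1 -1.5 -0.7] gap 0.601 -> d [ 0.05 -0.05  0.16] r [ 0.002 -0.001 -0.   ]
```

View pics/s18.png

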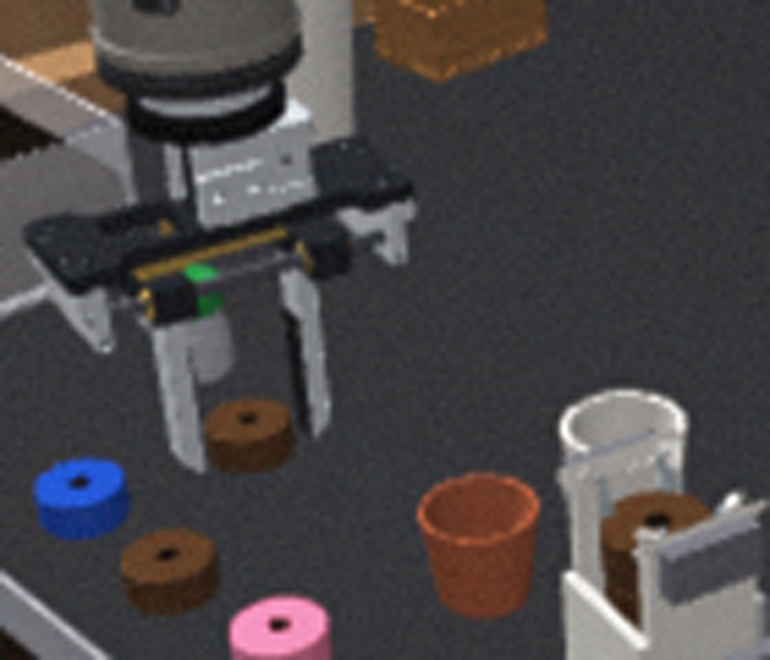

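jog_arm([
  [[0,0,0.2],[0.002,0,0],50],
  [[0,0,0.2],[0.002,0,0],30],
  [[0,0,0.2],[0.002,0,0],30],
  [[0,0,0.2],[0.002,0,0],30],
  [[0,0,0.2],[0.002,0,0],30],
  [[0,0,-3],[0.002,0,0],30],
  [[0,0,-7],[0.002,0,0],30],
  [[1,0,-12],[0.002,0,0],30],
])

```text
t: 28.5
tcp_pos: [0.5395, -0.3176, 0.1337]
orientation: [-0.002, 0.773, 0.634, -0.001]
contact_force: [-0.3, 0.8, 0.5]
finger_gap: 0.456
```

```bash
python3 -c "
from h import *
go(*m2w(0,0),.225)"
```

```text
t 28.5 tcp [ 0.5395 -0.3176  0.1337] F [-0.3  0.8  0.5] gap 0.456 -> d [34.95 -2.59 -9.06] r [-0.004 -0.002 -0.002]
```

jog_arm([
  [[4,-0.3,-4],[0,0,0],30],
  [[8,-0.6,-8],[0,0,0],30],
  [[12.5,-0.9,-9.1],[0,0,0],30],
  [[17,-1.3,-9.1],[0,0,0],30],
  [[21.5,-1.6,-9.1],[0,0,0],30],
  [[26,-1.9,-9.1],[0,0,0],30],
  [[30,-2.2,-9.1],[0,0,0],30],
  [[33,-2.5,-9.1],[0,0,0],30],
])

```text
t: 29.3
tcp_pos: [0.5806, 0.0144, 0.2252]
orientation: [-0.001, 0.772, 0.635, 0.0]
contact_force: [0.4, -0.0, -0.1]
finger_gap: 0.459
```

```bash
python3 -c "
from h import *
go(*m2w(0,0),.205)"
```

```text
t 29.3 tcp [0.5806 0.0144 0.2252] F [ 0.4 -0.  -0.1] gap 0.459 -> d [ 1.58 -0.07  2.03] r [-0.001 -0.002  0.002]
```

jog_arm([
  [[1,0,0],[0,0,0],30],
  [[1.7,-0.1,0],[0,0,0],30],
  [[1.7,-0.1,0.5],[0,0,0],30],
  [[1.7,-0.1,1],[0,0,0],30],
  [[1.7,-0.1,1.5],[0,0,0],30],
  [[1.7,-0.1,2],[0,0,0],30],
  [[1.7,-0.1,2],[0,0,0],30],
  [[1.7,-0.1,2],[0,0,0],30],
], squeeze=60)

```text
t: 30.1
tcp_pos: [0.583, 0.028, 0.205]
orientation: [-0.001, 0.773, 0.634, -0.0]
contact_force: [0.4, 0.3, -0.5]
finger_gap: 0.458
```

```bash
python3 -c "
from h import *
snap('scene','s19',(280,130,390,240),7)
go(*m2w(0,0),.138)"
```

```text
t 30.15 tcp [0.5831 0.0282 0.2052] F [-0.3 -0.1 -1.1] gap 0.461 -> d [ 0.17 -0.04  6.72] r [-0.001 -0.001 -0.   ]
```

View pics/s19.png

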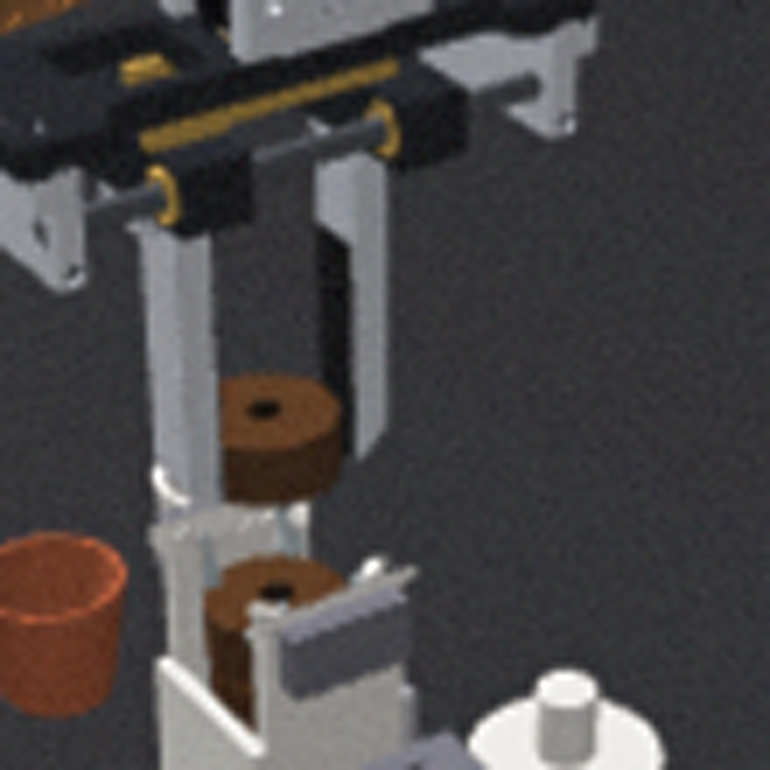

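jog_arm([
  [[0.1,0,0.6],[0,0,0],30],
  [[0.1,0,1.2],[0,0,0],30],
  [[0.1,0,1.8],[0,0,0],30],
  [[0.1,0,2.4],[0,0,0],30],
  [[0.1,0,3],[0,0,0],30],
  [[0.1,0,3.5],[0,0,0],30],
  [[0.1,0,4],[0,0,0],30],
  [[0.1,0,4.5],[0,0,0],30],
], squeeze=60)

```text
t: 30.95
tcp_pos: [0.5835, 0.0309, 0.1609]
orientation: [-0.001, 0.773, 0.635, 0.001]
contact_force: [-3.5, 4.6, 7.1]
finger_gap: 0.459
```

jog_arm([
  [[0,0,0.4],[0,0,0],30],
  [[0,0,0.8],[0,0,0],30],
  [[0,0,1.2],[0,0,0],30],
  [[0,0,1.6],[0,0,0],30],
  [[0,0,2],[0,0,0],30],
  [[0,0,2.3],[0,0,0],30],
  [[0,0,2.3],[0,0,0],30],
  [[0,0,2.3],[0,0,0],30],
])

```text
t: 31.75
tcp_pos: [0.5833, 0.0306, 0.137]
orientation: [-0.001, 0.773, 0.635, 0.001]
contact_force: [-0.4, 4.7, 2.7]
finger_gap: 0.458
```

```bash
python3 -c "
from h import *
snap('scene','s20',(280,130,390,240),7)
go(*m2w(0,0),.138)"
```

```text
t 31.8 tcp [0.5833 0.0306 0.137 ] F [-1.2  5.3  1.6] gap 0.458 -> d [-0.06 -0.02 -0.1 ] r [-0.001 -0.002  0.001]
```

View pics/s20.png

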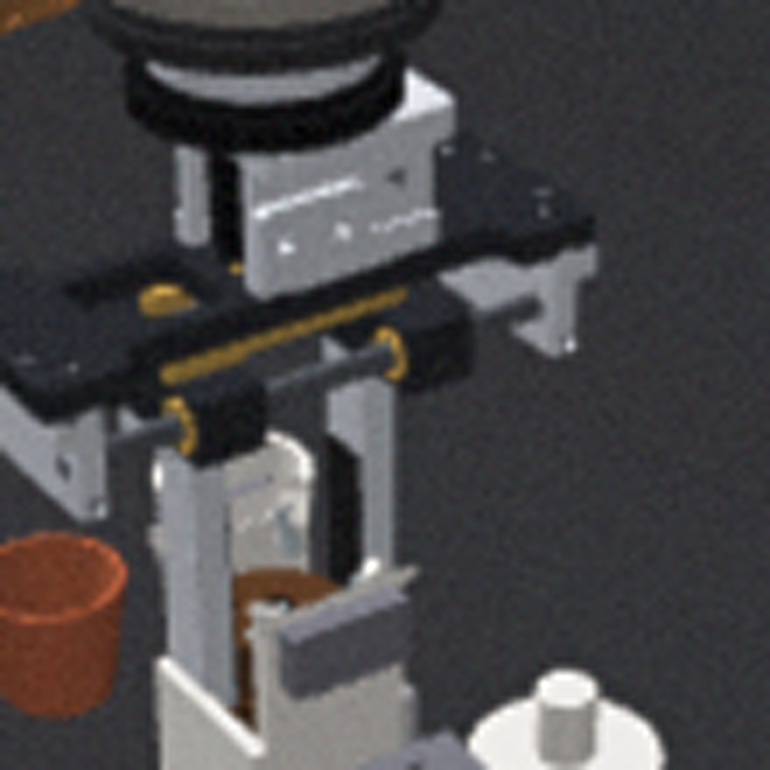

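jog_arm([
  [[0,0,0.1],[0,0,0],30],
  [[0,0,0.2],[0,0,0],30],
  [[0,0,0.2],[0,0,0],65],
  [[0,0,0.2],[0,0,0],65],
  [[0,0,0.2],[0,0,0],65],
  [[0,0,0.2],[0,0,0],65],
  [[0,0,-3],[0,0,0],75],
  [[0,0,-7],[0,0,0],80],
])

```text
t: 32.6
tcp_pos: [0.5821, 0.0291, 0.2064]
orientation: [-0.002, 0.773, 0.635, -0.001]
contact_force: [0.4, -0.3, 1.0]
finger_gap: 0.778
```

jog_arm([
  [[-3,0,-1],[0,0,0],80],
  [[-7,1,-1],[0,0,0],80],
  [[-10,2,-1],[0,0,0],80],
  [[-10,2,-1],[0,0,0],80],
  [[-10,2,-1],[0,0,0],80],
  [[-10,2,-1],[0,0,0],80],
  [[-10,2,-1],[0,0,0],80],
  [[-10,2,-1],[0,0,0],80],
])

```text
t: 33.4
tcp_pos: [0.5834, -0.0718, 0.217]
orientation: [-0.001, 0.772, 0.635, 0.0]
contact_force: [-0.5, 1.5, -0.6]
finger_gap: 0.796
```

```bash
python3 look.py t7; python3 -c "
from h import *
snap('scene','s21',(280,140,390,250),7)
go(.6346,-.2543,.05)"
```

```text
t 33.5 tcp [ 0.5834 -0.0722  0.217 ] F [-1.   1.   0.2] gap 0.8 -> d [-16.89   8.57  16.67] r [-0.001 -0.001  0.001]
```

View pics/s21.png

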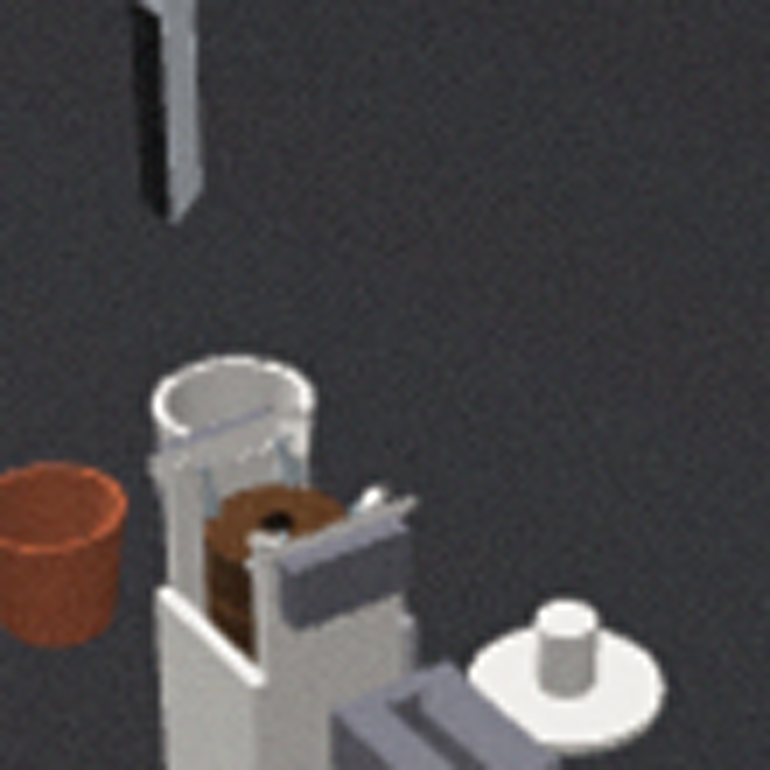

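View pics/t7.png

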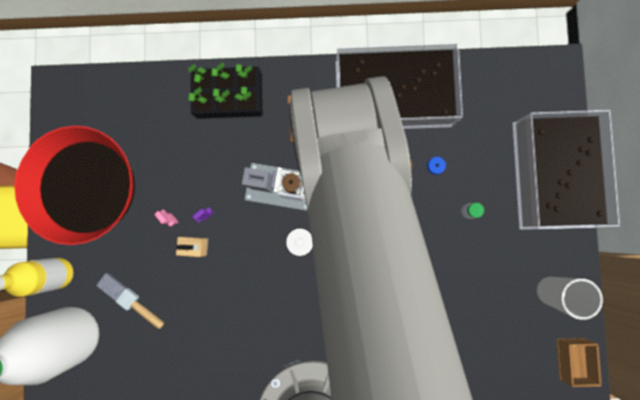

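```bash
python3 -c "
from h import *
im=cv2.imread('pics/s21_raw.png');cv2.imwrite('pics/s21b.png',cv2.resize(im[120:240,200:340],None,fx=5.5,fy=5.5,interpolation=2))
print((pj('scene',[.6346,-.2543,.02])-[200,120])*5.5)"
```

```text
[168.85488759 550.9395774 ]
```

View pics/s21b.png

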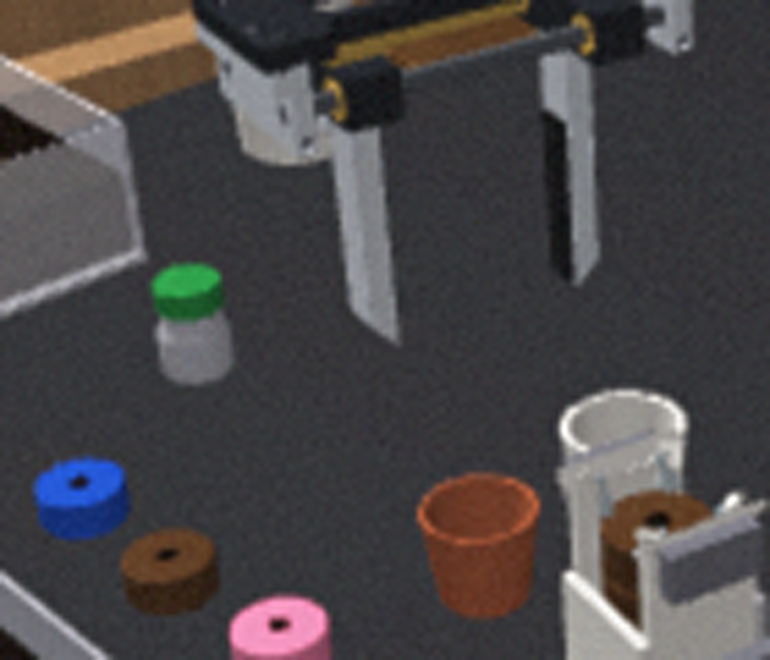

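```bash
python3 -c "
from h import *
for z in(0,.05,.08,.1): print(z,bp('top',400,122,z).round(3),bp('top',400,130,z).round(3), bp('scene',98,238,z).round(3),bp('scene',146,320,z).round(3),bp('scene',125,258,z).round(3))"
```

```text
0 [ 0.753 -0.254  0.   ] [ 0.731 -0.253  0.   ] [ 0.902 -0.455  0.   ] [ 0.932 -0.109  0.   ] [ 0.885 -0.328  0.   ]
0.05 [ 0.739 -0.243  0.05 ] [ 0.718 -0.242  0.05 ] [ 0.915 -0.377  0.05 ] [ 0.943 -0.057  0.05 ] [ 0.899 -0.259  0.05 ]
0.08 [ 0.73  -0.237  0.08 ] [ 0.711 -0.236  0.08 ] [ 0.923 -0.33   0.08 ] [ 0.949 -0.026  0.08 ] [ 0.908 -0.218  0.08 ]
0.1 [ 0.725 -0.233  0.1  ] [ 0.705 -0.232  0.1  ] [ 0.929 -0.298  0.1  ] [ 0.954 -0.005  0.1  ] [ 0.914 -0.191  0.1  ]
```

```bash
python3 -c "
from h import *
im=cv2.imread('pics/s21_raw.png');cv2.imwrite('pics/s21c.png',cv2.resize(im[180:320,80:250],None,fx=4.5,fy=4.5,interpolation=2))
im=cv2.imread('pics/t2.png');cv2.imwrite('pics/t2c.png',cv2.resize(im[35:145,325:475],None,fx=5,fy=5,interpolation=2))
for z in(0,.04,.06,.08,.1): print(z,(pj('scene',bp('top',338,129,z))-[80,180])*4.5,(pj('scene',bp('top',461,124,z))-[80,180])*4.5)"
```

```text
0 [690.3204181  439.37055712] [382.31491044 173.41964095]
0.04 [699.81494338 368.5128494 ] [396.06534656 119.85644677]
0.06 [704.68431737 332.17267766] [403.16098393  92.21623233]
0.08 [709.63791508 295.2039437 ] [410.40991684  63.97887335]
0.1 [714.67794076 257.59019726] [417.81716725  35.12480728]
```

View pics/s21c.png

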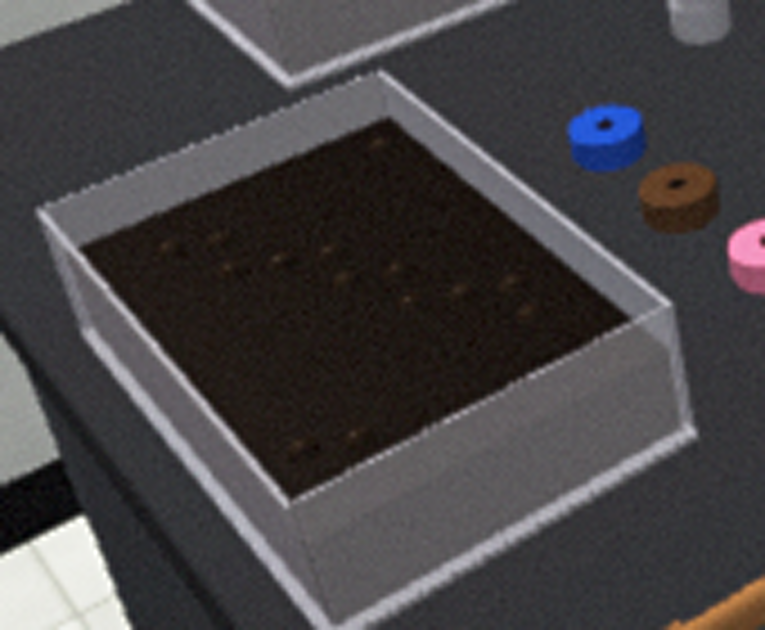

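View pics/t2c.png

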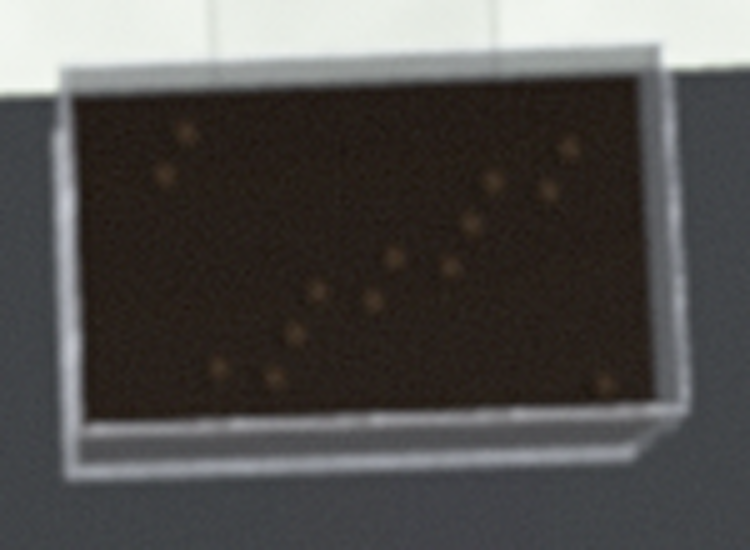

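jog_arm([
  [[-3,1.6,0],[0,0,0],80],
  [[-7,3.6,0],[0,0,0],80],
  [[-11,5.6,0],[0,0,0],80],
  [[-14.5,7.4,2],[0,0,0],80],
  [[-16.9,8.6,4],[0,0,0],80],
  [[-16.9,8.6,7],[0,0,0],80],
  [[-16.9,8.6,11],[0,0,0],80],
  [[-16.9,8.6,14],[0,0,0],80],
])

```text
t: 34.3
tcp_pos: [0.6341, -0.2548, 0.0744]
orientation: [-0.001, 0.773, 0.635, -0.0]
contact_force: [0.8, -0.3, 1.1]
finger_gap: 0.803
```

```bash
python3 -c "
from h import *
go(.6346,-.2543,.014)"
```

```text
t 34.3 tcp [ 0.6341 -0.2548  0.0744] F [ 0.8 -0.3  1.1] gap 0.803 -> d [0.05 0.06 6.04] r [-0.002 -0.001 -0.   ]
```

jog_arm([
  [[0,0,2],[0,0,0],80],
  [[0,0,4],[0,0,0],75],
  [[0,0,5.5],[0,0,0],70],
  [[0,0,6.3],[0,0,0],60],
  [[0,0,6.3],[0,0,0],60],
  [[0,0,6.3],[0,0,0],60],
  [[0,0,6.3],[0,0,0],60],
  [[0,0,6.3],[0,0,0],60],
], squeeze=50)

```text
t: 35.1
tcp_pos: [0.6351, -0.2552, 0.0146]
orientation: [-0.0, 0.773, 0.634, 0.0]
contact_force: [0.2, -0.1, 0.2]
finger_gap: 0.6
```

```bash
python3 -c "
from h import *
snap('scene','s22',(200,120,340,240),5.5)
go(.6346,-.2543,.014)"
```

```text
t 35.15 tcp [ 0.635  -0.2551  0.0145] F [ 0.3  0.2 -0.2] gap 0.599 -> d [ 0.08 -0.05  0.05] r [-0.    -0.001 -0.   ]
```

View pics/s22.png

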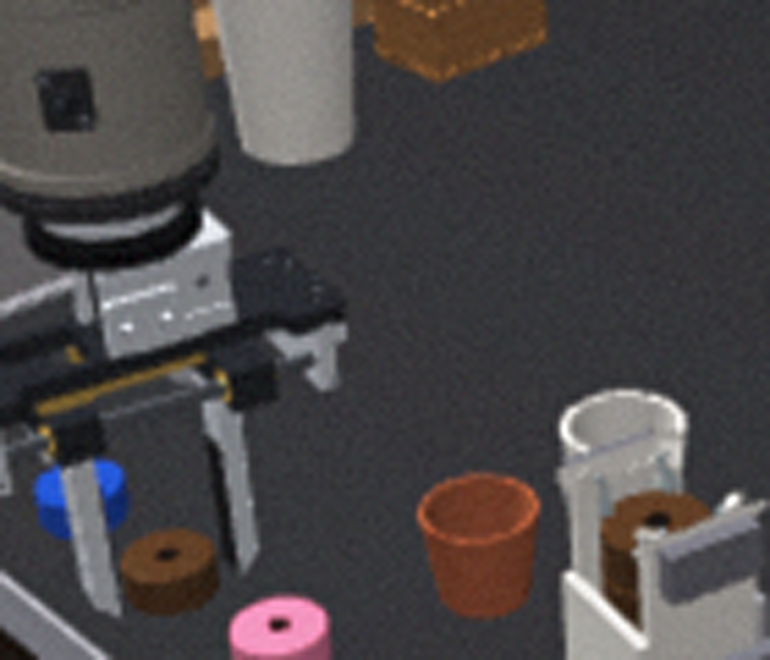

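jog_arm([
  [[0,0,0],[0,0,0],50],
  [[0,0,0],[0,0,0],30],
  [[0,0,0],[0,0,0],30],
  [[0,0,0],[0,0,0],30],
  [[0,0,0],[0,0,0],30],
  [[0,0,-3],[0,0,0],30],
  [[0,0,-7],[0,0,0],30],
  [[0,0,-12],[0,0,0],30],
])

```text
t: 35.95
tcp_pos: [0.6335, -0.2547, 0.1333]
orientation: [-0.002, 0.773, 0.635, -0.001]
contact_force: [-0.3, -0.2, 0.3]
finger_gap: 0.46
```

```bash
python3 -c "
from h import *
go(*m2w(0,0),.225)"
```

```text
t 35.95 tcp [ 0.6335 -0.2547  0.1333] F [-0.3 -0.2  0.3] gap 0.46 -> d [ 26.95 -10.53  -9.08] r [-0.004 -0.002  0.   ]
```

jog_arm([
  [[2,-0.8,-4],[0,0,0],30],
  [[6,-2.3,-8],[0,0,0],30],
  [[10,-3.9,-9.1],[0,0,0],30],
  [[14,-5.5,-9.1],[0,0,0],30],
  [[18,-7.1,-9.1],[0,0,0],30],
  [[21.5,-8.4,-9.1],[0,0,0],30],
  [[24.5,-9.6,-9.1],[0,0,0],30],
  [[26,-10.2,-9.1],[0,0,0],30],
], squeeze=60)

```text
t: 36.75
tcp_pos: [0.5847, 0.0228, 0.2252]
orientation: [-0.001, 0.772, 0.636, 0.0]
contact_force: [-0.2, 0.3, -0.2]
finger_gap: 0.458
```

```bash
python3 -c "
from h import *
go(*m2w(0,0),.205)"
```

```text
t 36.75 tcp [0.5847 0.0228 0.2252] F [-0.2  0.3 -0.2] gap 0.458 -> d [ 0.67 -0.3   2.02] r [-0.001 -0.002  0.003]
```

jog_arm([
  [[0.5,-0.2,0],[0,0,0],30],
  [[0.9,-0.3,0.3],[0,0,0],30],
  [[0.9,-0.3,0.7],[0,0,0],30],
  [[0.9,-0.3,1.2],[0,0,0],30],
  [[0.9,-0.3,1.7],[0,0,0],30],
  [[0.9,-0.3,2],[0,0,0],30],
  [[0.9,-0.3,2],[0,0,0],30],
  [[0.9,-0.3,2],[0,0,0],30],
])

```text
t: 37.55
tcp_pos: [0.5843, 0.029, 0.2051]
orientation: [-0.001, 0.773, 0.634, 0.0]
contact_force: [0.6, -0.6, -0.6]
finger_gap: 0.454
```

```bash
python3 -c "
from h import *
snap('scene','s23',(280,130,390,240),7)
go(*m2w(0,0),.138)"
```

```text
t 37.6 tcp [0.5843 0.029  0.2053] F [ 0.5  0.  -0.4] gap 0.461 -> d [ 0.06 -0.15  6.73] r [-0.001 -0.001 -0.   ]
```

View pics/s23.png

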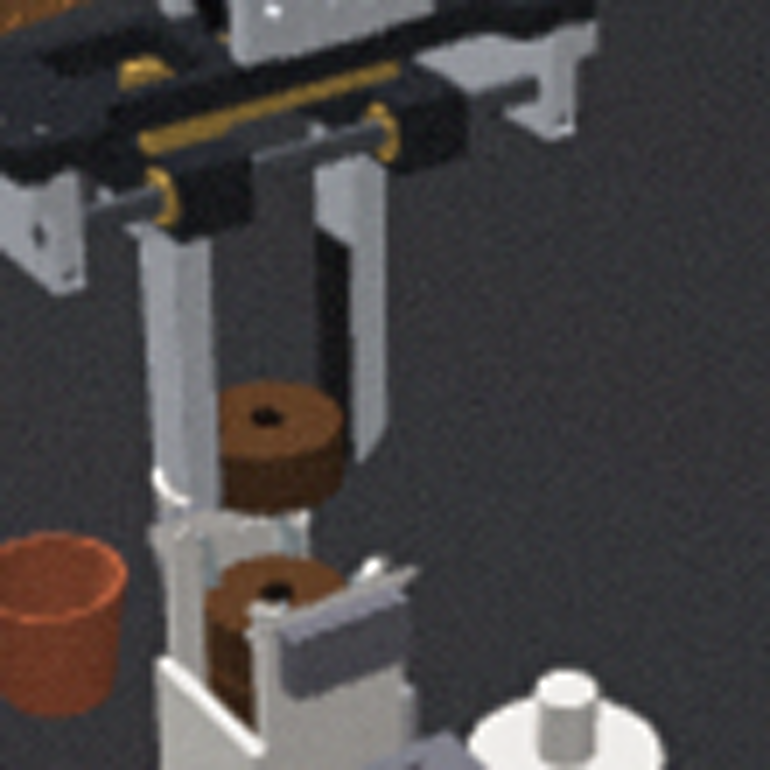

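jog_arm([
  [[0,-0.1,0.6],[0,0,0],30],
  [[0,-0.1,1.2],[0,0,0],30],
  [[0,-0.1,1.8],[0,0,0],30],
  [[0,-0.1,2.4],[0,0,0],30],
  [[0,-0.1,3],[0,0,0],30],
  [[0,-0.1,3.5],[0,0,0],30],
  [[0,-0.1,4],[0,0,0],30],
  [[0,-0.1,4.5],[0,0,0],30],
], squeeze=60)

```text
t: 38.4
tcp_pos: [0.5838, 0.0301, 0.1611]
orientation: [-0.0, 0.773, 0.635, 0.001]
contact_force: [-2.5, 1.9, 6.5]
finger_gap: 0.457
```

jog_arm([
  [[0,0,0.4],[0,0,0],30],
  [[0,0,0.8],[0,0,0],30],
  [[0,0,1.2],[0,0,0],30],
  [[0,0,1.6],[0,0,0],30],
  [[0,0,2],[0,0,0],30],
  [[0,0,2.4],[0,0,0],30],
  [[0,0,2.4],[0,0,0],30],
  [[0,0,2.4],[0,0,0],30],
])

```text
t: 39.2
tcp_pos: [0.5835, 0.0298, 0.1363]
orientation: [-0.001, 0.773, 0.635, 0.0]
contact_force: [0.3, 3.3, 3.3]
finger_gap: 0.461
```

```bash
python3 -c "
from h import *
snap('scene','s24',(280,130,390,240),7)
go(*m2w(0,0),.138)"
```

```text
t 39.25 tcp [0.5834 0.0298 0.1363] F [0.5 2.5 3.5] gap 0.459 -> d [ 0.01 -0.05 -0.17] r [-0.001 -0.002  0.   ]
```

View pics/s24.png

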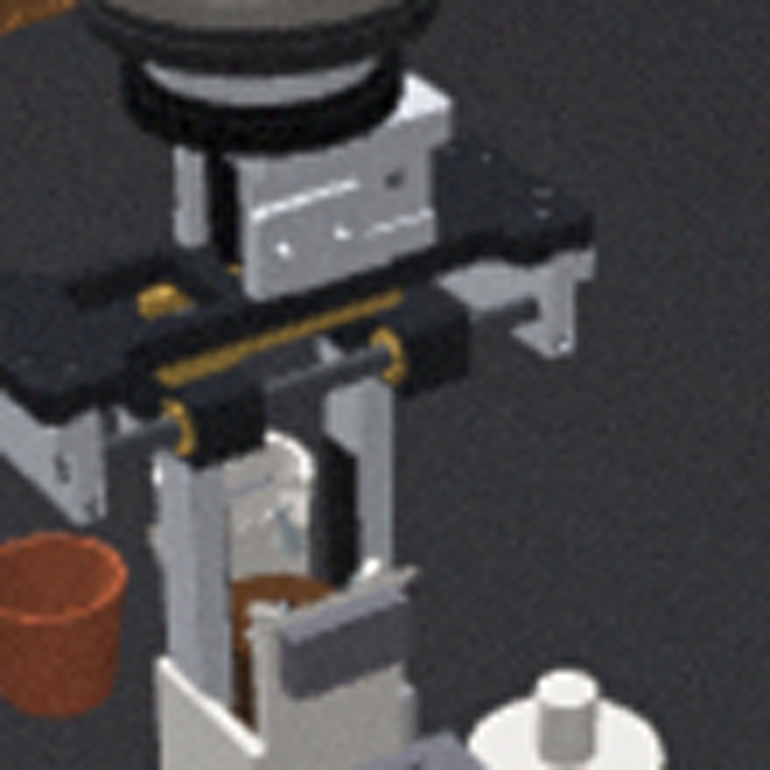

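jog_arm([
  [[0,0,0],[0,0,0],65],
  [[0,0,0],[0,0,0],65],
  [[0,0,0],[0,0,0],65],
  [[0,0,0],[0,0,0],65],
  [[0,0,-3],[0,0,0],75],
  [[0,0,-7],[0,0,0],80],
  [[0,0,-9],[0,0,0],60],
  [[0,0,-9],[0,0,0],60],
])

```text
t: 40.05
tcp_pos: [0.5846, 0.0294, 0.2292]
orientation: [0.001, 0.773, 0.634, 0.002]
contact_force: [-0.0, -0.4, -0.8]
finger_gap: 0.667
```

```bash
python3 -c "
from h import *
go(.442,.296,.23,np.pi/2-.096)"
```

```text
t 40.05 tcp [0.5846 0.0294 0.2292] F [-0.  -0.4 -0.8] gap 0.667 -> d [ 23.37 -19.19  -0.1 ] r [ 0.004 -0.002 -0.1  ]
```

jog_arm([
  [[3,-2.5,0],[0,0,-0.02],50],
  [[6.5,-5.3,0],[0,0,-0.04],50],
  [[10,-8.2,0],[0,0,-0.06],50],
  [[13.5,-11,0],[0,0,-0.08],50],
  [[17,-14,0],[0,0,-0.1],50],
  [[20,-16.5,0],[0,0,-0.1],50],
  [[22.5,-18.5,0],[0,0,-0.1],50],
  [[23.4,-19.2,0],[0,0,-0.1],50],
])

```text
t: 40.85
tcp_pos: [0.4383, 0.2989, 0.226]
orientation: [-0.001, 0.739, 0.674, -0.0]
contact_force: [-0.1, -0.3, -0.9]
finger_gap: 0.499
```

```bash
python3 look.py t8; python3 -c "
from h import *
snap('scene','s25',(280,140,390,250),7)
im=cv2.imread('pics/s25_raw.png');cv2.imwrite('pics/s25b.png',cv2.resize(im[170:330,400:540],None,fx=4.5,fy=4.5,interpolation=2))
go(.442,.296,.085,np.pi/2-.096)"
```

```text
t 40.95 tcp [0.4396 0.2972 0.226 ] F [ 0.3  0.3 -0.5] gap 0.498 -> d [-0.11  0.28 14.1 ] r [-0.002 -0.001  0.003]
```

View pics/s25.png

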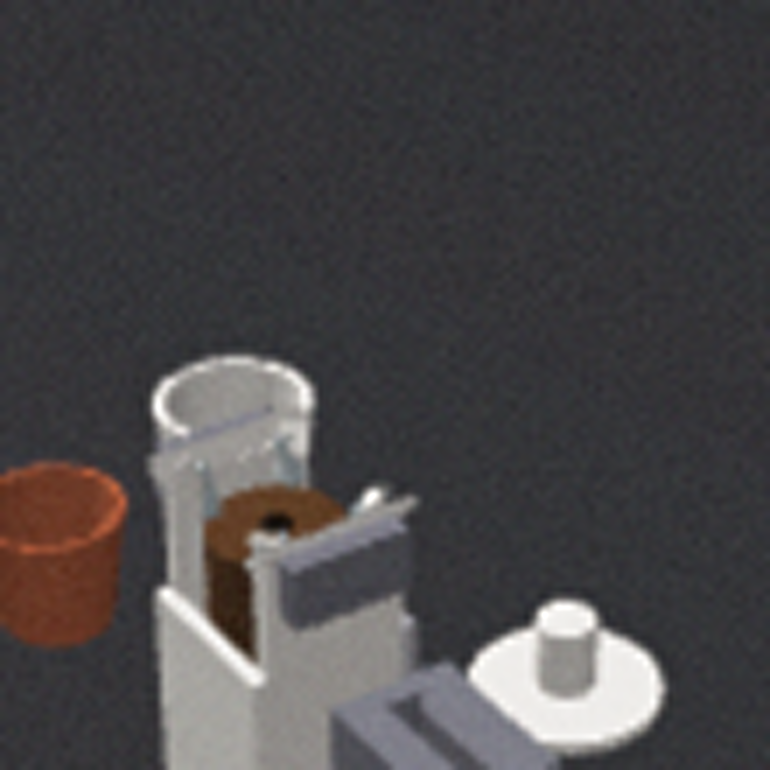

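View pics/s25b.png

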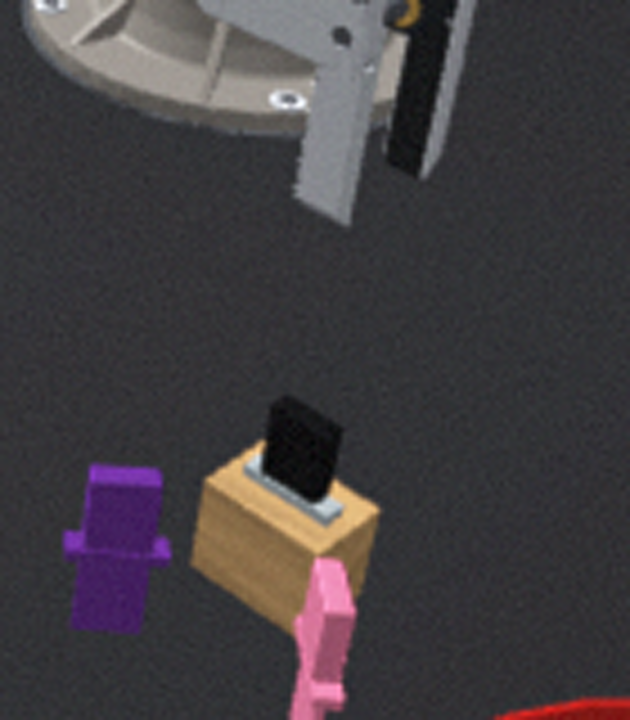

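View pics/t8.png

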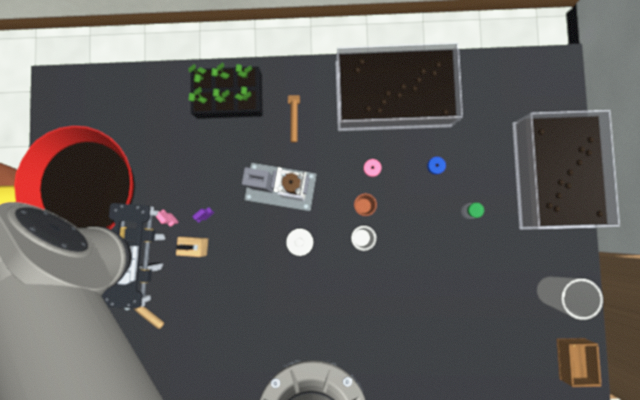

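jog_arm([
  [[0,0.3,2],[0,0,0],50],
  [[-0.1,0.3,5],[0,0,0],50],
  [[-0.1,0.3,8],[0,0,0],50],
  [[-0.1,0.3,10],[0,0,0],50],
  [[-0.1,0.3,11],[0,0,0],50],
  [[-0.1,0.3,11.5],[0,0,0],50],
  [[-0.1,0.3,11.5],[0,0,0],50],
  [[-0.1,0.3,11.5],[0,0,0],50],
])

```text
t: 41.75
tcp_pos: [0.4439, 0.2951, 0.1123]
orientation: [-0.001, 0.74, 0.672, 0.001]
contact_force: [-0.1, 0.2, 0.2]
finger_gap: 0.502
```

```bash
python3 -c "
from h import *
snap('scene','s26',(400,170,540,310),5.2)
go(.442,.296,.076,np.pi/2-.096)"
```

```text
t 41.8 tcp [0.4439 0.2952 0.1124] F [ 0.5 -0.6  0.4] gap 0.499 -> d [ 0.05 -0.19  3.64] r [ 0.    -0.002 -0.   ]
```

View pics/s26.png

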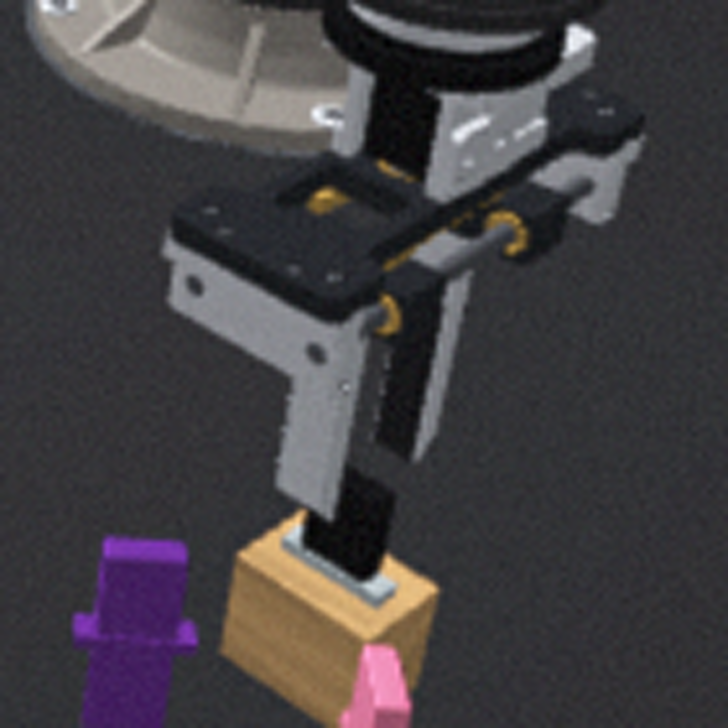

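jog_arm([
  [[0,-0.1,1],[0,0,0],50],
  [[0,-0.2,2],[0,0,0],50],
  [[0,-0.2,3],[0,0,0],45],
  [[0,-0.2,3.6],[0,0,0],40],
  [[0,-0.2,3.6],[0,0,0],40],
  [[0,-0.2,3.6],[0,0,0],30],
  [[0,-0.2,3.6],[0,0,0],0],
  [[0,-0.2,3.6],[0,0,0],0],
], squeeze=20)

```text
t: 42.6
tcp_pos: [0.4415, 0.2954, 0.0759]
orientation: [-0.001, 0.74, 0.672, 0.0]
contact_force: [-0.3, -0.5, 0.3]
finger_gap: 0.177
```

jog_arm([
  [[0,0,0],[0,0,0],0],
  [[0,0,0],[0,0,0],0],
  [[0,0,0],[0,0,0],0],
  [[0,0,0],[0,0,0],0],
  [[0,0,0],[0,0,0],0],
  [[0,0,0],[0,0,0],0],
  [[0,0,0],[0,0,0],0],
  [[0,0,0],[0,0,0],0],
], squeeze=40)

```text
t: 43.4
tcp_pos: [0.4414, 0.2954, 0.0758]
orientation: [-0.001, 0.74, 0.672, 0.0]
contact_force: [-1.1, 0.5, 5.3]
finger_gap: 0.121
```

```bash
python3 -c "
from h import *
snap('scene','s27',(400,170,540,310),5.2)
go(*m2w(0,.085),.25)"
```

```text
t 43.45 tcp [0.4415 0.2954 0.0758] F [-0.3 -0.8  5.8] gap 0.125 -> d [-16.58  17.47 -17.45] r [-0.001 -0.001  0.1  ]
```

View pics/s27.png

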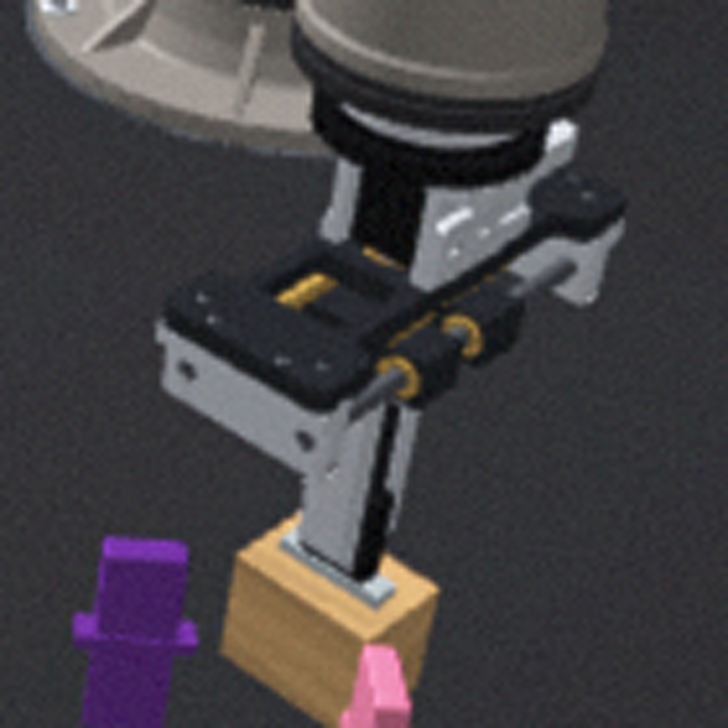

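jog_arm([
  [[0,0,-1],[0,0,0],0],
  [[0,0,-2.5],[0,0,0],0],
  [[0,0,-4.5],[0,0,0],0],
  [[0,0,-7],[0,0,0],0],
  [[0,0,-10],[0,0,0],0],
  [[0,0,-14],[0,0,0],0],
  [[0,0,-17],[0,0,0],0],
  [[0,0,-17.4],[0,0,0],0],
])

```text
t: 44.25
tcp_pos: [0.4424, 0.2963, 0.2544]
orientation: [-0.0, 0.74, 0.672, 0.003]
contact_force: [-0.2, 0.0, -1.1]
finger_gap: 0.125
```

jog_arm([
  [[-2.5,2.6,0],[0,0,0.02],0],
  [[-5,5.3,0],[0,0,0.04],0],
  [[-7.5,8,0],[0,0,0.06],0],
  [[-10,10.6,0],[0,0,0.08],0],
  [[-12.5,13.2,0],[0,0,0.1],0],
  [[-15,15.8,0],[0,0,0.1],0],
  [[-16.6,17.5,0],[0,0,0.1],0],
  [[-16.6,17.5,0],[0,0,0.1],0],
])

```text
t: 45.05
tcp_pos: [0.6011, 0.1097, 0.2489]
orientation: [-0.001, 0.774, 0.633, -0.0]
contact_force: [0.2, -0.2, -1.0]
finger_gap: 0.129
```

```bash
python3 -c "
from h import *
snap('scene','s28',(280,90,430,260),4.2)
snap('top','t9',(200,120,340,240),5)
go(*m2w(0,.085),.22)"
```

```text
t 45.15 tcp [0.5993 0.1131 0.2491] F [-0.7  0.1 -0.5] gap 0.125 -> d [0.03 0.02 2.91] r [-0.002 -0.001 -0.001]
```

View pics/s28.png

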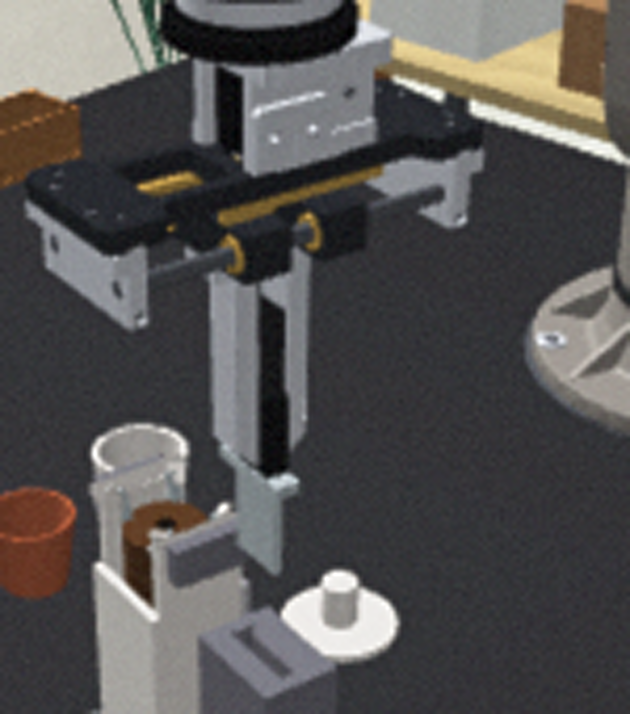

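```bash
python3 -c "
from h import *
s=get_state()['tcp_pos']; c,sn=np.cos(MY),np.sin(MY)
q=lambda X:((pj('scene',X)-[280,90])*4.2).round(1)
for dy in(-.015,.015):
  print('foot',q([s[0]+c*.002-sn*dy,s[1]+sn*.002+c*dy,s[2]-.069]))
for dy in(-.022,.022):
  print('shoulder top +x',q([s[0]+c*.006-sn*dy,s[1]+sn*.006+c*dy,s[2]-.018]))
for x,y in((0,.085),(.0035,.068),(-.0035,.068),(.0035,.102),(-.0035,.102)): print('slot',x,y,q([*m2w(x,y),.127]))
im=cv2.imread('pics/s28_raw.png');cv2.imwrite('pics/s28b.png',cv2.resize(im[180:260,320:365],None,fx=9,fy=9,interpolation=2))
"
```

```text
foot [243.3 540.8]
foot [281.3 573.1]
shoulder top +x [226.4 441.7]
shoulder top +x [284. 487.]
slot 0 0.085 [265.6 648.9]
slot 0.0035 0.068 [238.9 632.7]
slot -0.0035 0.068 [251.2 627.6]
slot 0.0035 0.102 [280.5 671. ]
slot -0.0035 0.102 [293.  665.5]
```

View pics/s28b.png

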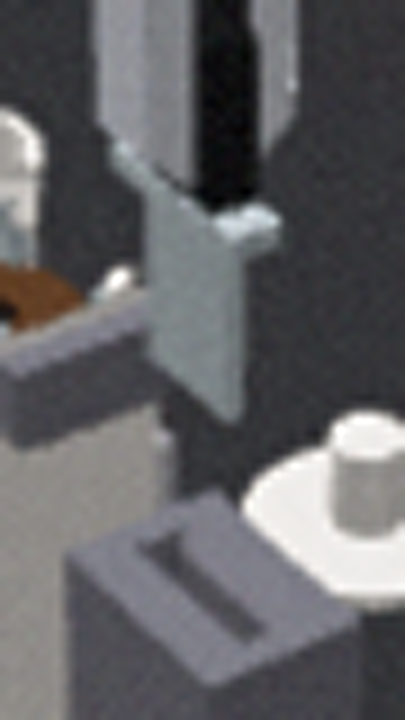

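jog_arm([
  [[0,0,1],[0,0,0],0],
  [[0,0,2.5],[0,0,0],0],
  [[0,0,4],[0,0,0],0],
  [[0,0,4.7],[0,0,0],0],
  [[0,0,4.7],[0,0,0],0],
  [[0,0,5.2],[0,0,0],0],
  [[0,0,5.7],[0,0,0],0],
  [[0,0,6],[0,0,0],0],
])

```text
t: 45.95
tcp_pos: [0.5997, 0.1131, 0.1889]
orientation: [-0.001, 0.773, 0.634, 0.0]
contact_force: [0.5, 0.2, -0.1]
finger_gap: 0.125
```

```bash
python3 -c "
from h import *
snap('scene','s29',(290,150,390,270),6)
go(*m2w(0,.085),.151)"
```

```text
t 46.0 tcp [0.5995 0.113  0.1885] F [-0.2 -1.4 -1.7] gap 0.121 -> d [0.03 0.01 3.75] r [-0.001 -0.001 -0.   ]
```

View pics/s29.png

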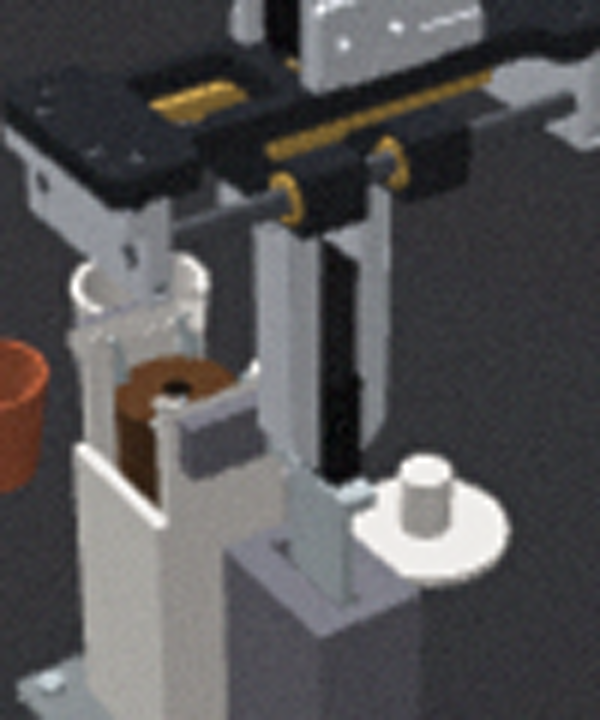

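Entering the slot without force. Continue to seat.

jog_arm([
  [[0,0,0.5],[0,0,0],0],
  [[0,0,1],[0,0,0],0],
  [[0,0,1.5],[0,0,0],0],
  [[0,0,2],[0,0,0],0],
  [[0,0,2.5],[0,0,0],0],
  [[0,0,3],[0,0,0],0],
  [[0,0,3.3],[0,0,0],0],
  [[0,0,3.5],[0,0,0],0],
])

```text
t: 46.8
tcp_pos: [0.5996, 0.1132, 0.1538]
orientation: [-0.001, 0.773, 0.635, -0.0]
contact_force: [0.4, 0.0, -1.3]
finger_gap: 0.125
```

jog_arm([
  [[0,0,0.1],[0,0,0],0],
  [[0,0,0.2],[0,0,0],0],
  [[0,0,0.3],[0,0,0],0],
  [[0,0,0.35],[0,0,0],0],
  [[0,0,0.4],[0,0,0],0],
  [[0,0,0.45],[0,0,0],0],
  [[0,0,0.5],[0,0,0],0],
  [[0,0,0.5],[0,0,0],0],
])

```text
t: 47.6
tcp_pos: [0.5997, 0.1132, 0.1508]
orientation: [-0.0, 0.773, 0.634, 0.0]
contact_force: [-8.7, -3.4, 20.8]
finger_gap: 0.126
```

```bash
python3 -c "
from h import *
snap('scene','s30',(290,150,390,270),6)
go(*m2w(0,.085),.151)"
```

```text
t 47.65 tcp [0.5997 0.1132 0.1508] F [-8.2 -3.1 21.5] gap 0.124 -> d [ 0.01 -0.02 -0.02] r [-0.    -0.001 -0.   ]
```

View pics/s30.png

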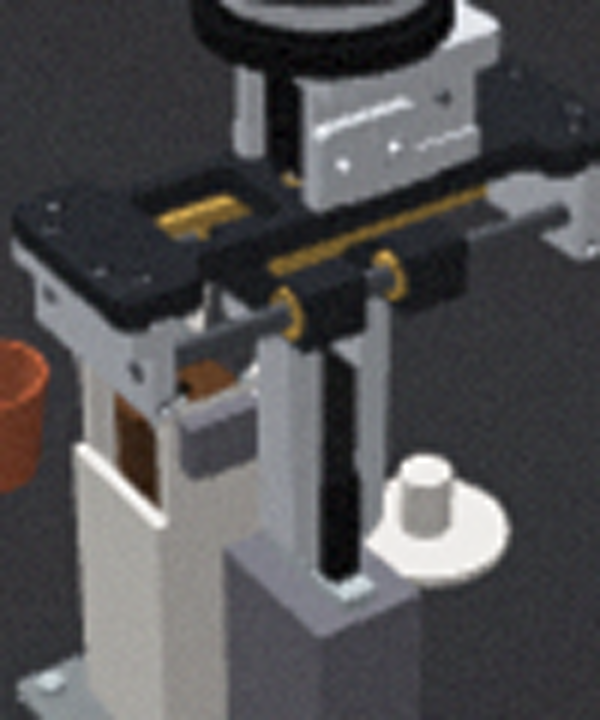

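jog_arm([
  [[0,0,-0.3],[0,0,0],40],
  [[0,0,-0.3],[0,0,0],40],
  [[0,0,-0.3],[0,0,0],40],
  [[0,0,-0.3],[0,0,0],50],
  [[0,0,-0.3],[0,0,0],50],
  [[0,0,-3],[0,0,0],50],
  [[0,0,-7],[0,0,0],60],
  [[0,0,-9],[0,0,0],60],
], squeeze=20)

```text
t: 48.45
tcp_pos: [0.6004, 0.1135, 0.242]
orientation: [-0.0, 0.773, 0.635, 0.001]
contact_force: [0.3, 0.6, 0.8]
finger_gap: 0.591
```

```bash
python3 -c "
from h import *
snap('scene','s31',(290,150,390,270),6)
snap('top','t10',(200,130,340,260),5)
go(.4427,.020,.12)
im=cv2.imread('pics/t10_raw.png'); m=(im.min(2)>190); m[:225]=0;m[260:]=0;m[:,:280]=0;m[:,320:]=0
n,l,st,ce=cv2.connectedComponentsWithStats(m.astype(np.uint8));print([(st[i],ce[i],bp('top',*ce[i],.012)) for i in range(1,n) if st[i,4]>50])"
```

```text
t 48.55 tcp [0.601  0.1136 0.2422] F [ 0.1 -0.2  0.6] gap 0.6 -> d [-12.3  -13.74  12.15] r [ 0.003 -0.003 -0.   ]
[(array([287, 229,  26,  27, 541], dtype=int32), array([299.35120148, 241.65988909]), array([0.44411308, 0.02180101, 0.012     ]))]
```

View pics/s31.png

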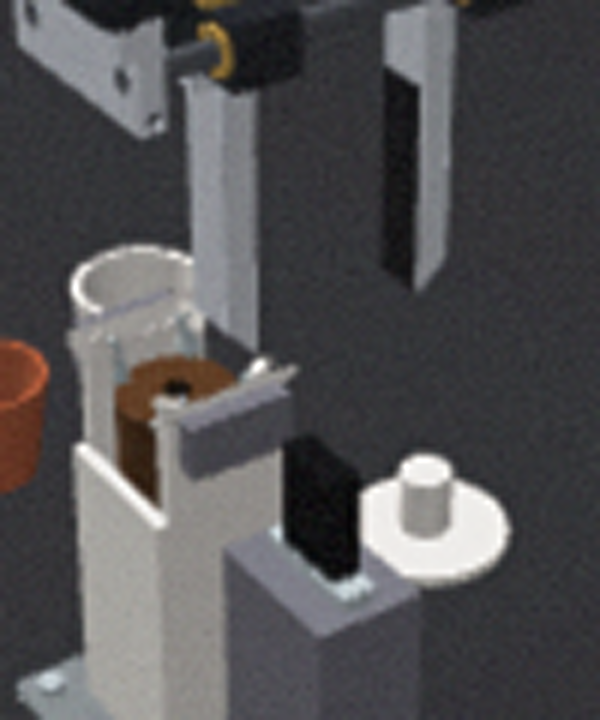

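View pics/t10.png

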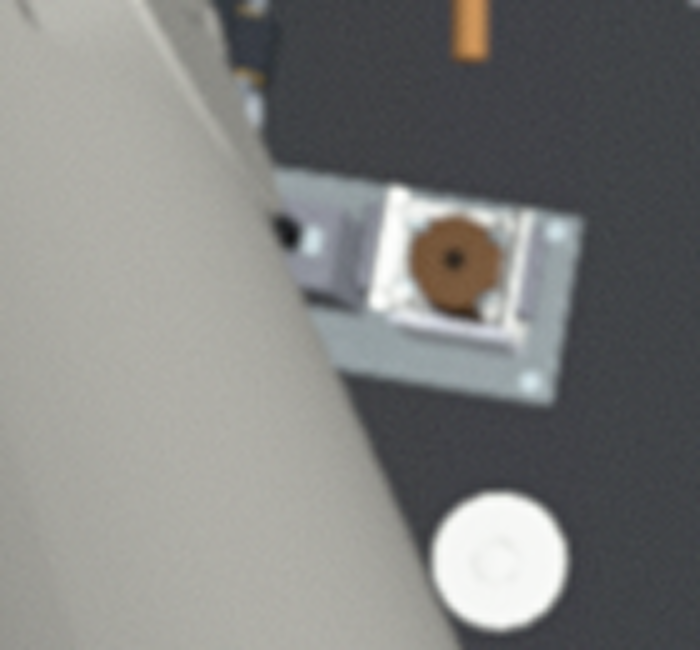

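jog_arm([
  [[-3,-3.4,0],[0,0,0],60],
  [[-6,-6.8,0],[0,0,0],60],
  [[-9,-10.2,0],[0,0,0],60],
  [[-11.5,-12.9,2],[0,0,0],60],
  [[-12.3,-13.7,6],[0,0,0],60],
  [[-12.3,-13.7,10],[0,0,0],60],
  [[-12.3,-13.7,13],[0,0,0],60],
  [[-12.3,-13.7,15],[0,0,0],60],
])

```text
t: 49.35
tcp_pos: [0.4397, 0.0191, 0.0867]
orientation: [-0.002, 0.773, 0.634, -0.001]
contact_force: [0.6, 0.1, -0.1]
finger_gap: 0.599
```

jog_arm([
  [[0,0,1],[0,0,0],60],
  [[0,0,1],[0,0,0],60],
  [[0,0,1],[0,0,0],60],
  [[0,0,1],[0,0,0],60],
  [[0,0,1],[0,0,0],60],
  [[0,0,1],[0,0,0],60],
  [[0,0,1],[0,0,0],60],
  [[0,0,1],[0,0,0],60],
])

```text
t: 50.15
tcp_pos: [0.4413, 0.0193, 0.0794]
orientation: [-0.001, 0.773, 0.634, 0.0]
contact_force: [0.4, 0.4, -0.3]
finger_gap: 0.599
```

```bash
python3 -c "
from h import *
snap('scene','s32',(290,130,410,270),5)
go(.443,.0205,.027)"
```

```text
t 50.2 tcp [0.4413 0.0193 0.0793] F [ 0.5 -0.3  0.5] gap 0.604 -> d [0.14 0.15 5.23] r [-0.001 -0.001 -0.   ]
```

View pics/s32.png

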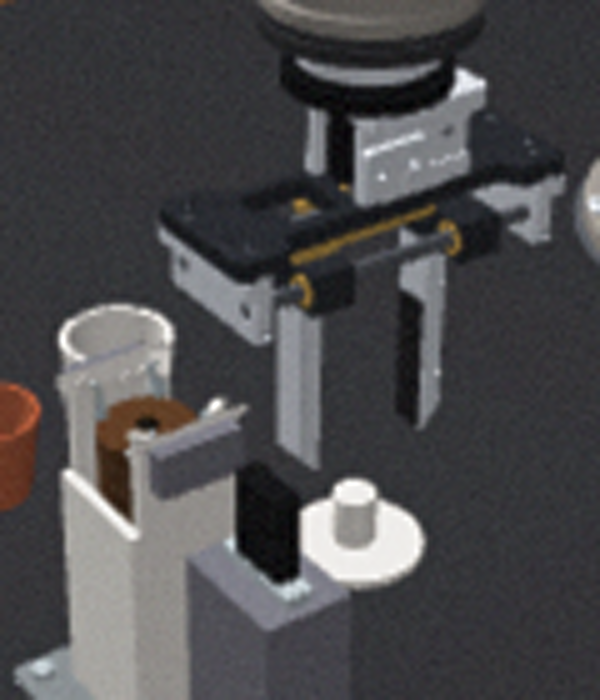

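jog_arm([
  [[0.1,0.15,1.5],[0,0,0],60],
  [[0.1,0.15,3],[0,0,0],55],
  [[0.1,0.15,4.2],[0,0,0],50],
  [[0.1,0.15,5],[0,0,0],45],
  [[0.1,0.15,5.2],[0,0,0],40],
  [[0.1,0.15,5.2],[0,0,0],35],
  [[0.1,0.15,5.2],[0,0,0],10],
  [[0.1,0.15,5.2],[0,0,0],10],
], squeeze=25)

```text
t: 51.0
tcp_pos: [0.4432, 0.02, 0.0276]
orientation: [-0.0, 0.773, 0.634, 0.0]
contact_force: [-1.2, 0.4, 0.7]
finger_gap: 0.228
```

jog_arm([
  [[0,0,0],[0,0,0],10],
  [[0,0,0],[0,0,0],10],
  [[0,0,0],[0,0,0],10],
  [[0,0,0],[0,0,0],10],
  [[0,0,0],[0,0,0],10],
  [[0,0,-2],[0,0,0],10],
  [[0,0,-6],[0,0,0],10],
  [[0,0,-11],[0,0,0],10],
])

```text
t: 51.8
tcp_pos: [0.4416, 0.0201, 0.1375]
orientation: [-0.002, 0.773, 0.635, -0.001]
contact_force: [0.8, -1.4, 0.6]
finger_gap: 0.23
```

```bash
python3 -c "
from h import *
snap('scene','s33',(290,130,410,270),5)
go(*m2w(0,0),.24)"
```

```text
t 51.85 tcp [0.4453 0.0209 0.1452] F [5.2 1.7 9.6] gap 0.226 -> d [ 3.59 13.38 -9.4 ] r [ 0.005 -0.003  0.001]
```

View pics/s33.png

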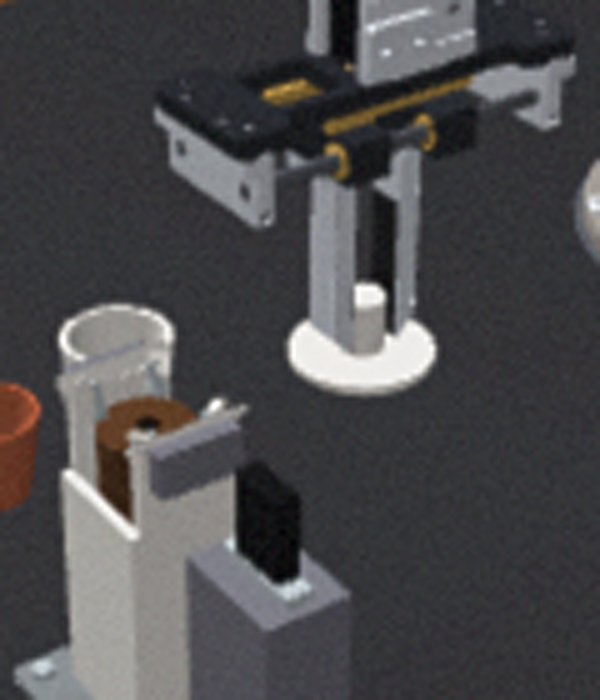

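jog_arm([
  [[0,0,-4],[0,0,0],10],
  [[0,0,-8],[0,0,0],10],
  [[0.3,1,-10],[0,0,0],10],
  [[1.2,4.5,-10],[0,0,0],10],
  [[2.2,8.5,-10],[0,0,0],10],
  [[3.1,11.5,-10],[0,0,0],10],
  [[3.6,13.3,-10],[0,0,0],10],
  [[3.6,13.3,-10],[0,0,0],10],
])

```text
t: 52.65
tcp_pos: [0.582, 0.0294, 0.2364]
orientation: [-0.001, 0.773, 0.634, 0.0]
contact_force: [0.4, 0.4, -0.6]
finger_gap: 0.231
```

jog_arm([
  [[0,0,0],[0,0,0],10],
  [[0,0,0],[0,0,0],10],
  [[0,0,0],[0,0,0],10],
  [[0,0,0.5],[0,0,0],10],
  [[0,0,1],[0,0,0],10],
  [[0,0,1.5],[0,0,0],10],
  [[0,0,1.5],[0,0,0],10],
  [[0,0,1.5],[0,0,0],10],
])

```text
t: 53.45
tcp_pos: [0.5804, 0.0292, 0.2219]
orientation: [-0.001, 0.773, 0.635, -0.0]
contact_force: [-0.2, -0.3, -0.4]
finger_gap: 0.229
```

```bash
python3 -c "
from h import *
snap('scene','s34',(280,120,390,250),5.5)
go(*m2w(0,0),.1886)"
```

```text
t 53.5 tcp [0.5805 0.0293 0.2221] F [-0.5 -0.2 -1.1] gap 0.23 -> d [0.11 0.24 3.35] r [-0.001 -0.001  0.   ]
```

View pics/s34.png

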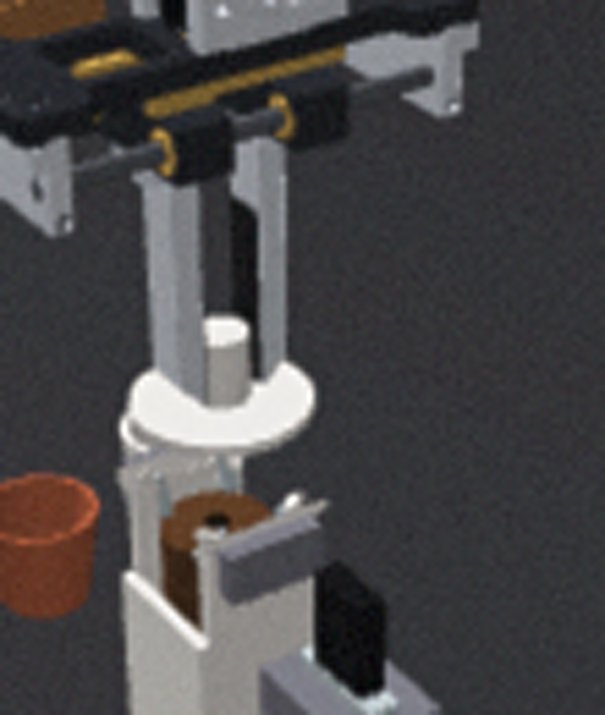

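jog_arm([
  [[0.1,0.25,0],[0,0,0],10],
  [[0.1,0.25,0.5],[0,0,0],10],
  [[0.1,0.25,1.2],[0,0,0],10],
  [[0.1,0.25,1.9],[0,0,0],10],
  [[0.1,0.25,2.5],[0,0,0],10],
  [[0.1,0.25,3],[0,0,0],10],
  [[0.1,0.25,3.3],[0,0,0],10],
  [[0.1,0.25,3.4],[0,0,0],10],
])

```text
t: 54.3
tcp_pos: [0.583, 0.0298, 0.1882]
orientation: [-0.001, 0.773, 0.634, -0.0]
contact_force: [-6.3, -0.9, 14.2]
finger_gap: 0.227
```

```bash
python3 -c "
from h import *
snap('scene','s35',(280,120,390,250),5.5)
go(*m2w(0,0),.1886)"
```

```text
t 54.35 tcp [0.583  0.0298 0.1884] F [-4.  -0.9  6.7] gap 0.225 -> d [ 0.03 -0.   -0.02] r [-0.001 -0.001 -0.   ]
```

View pics/s35.png

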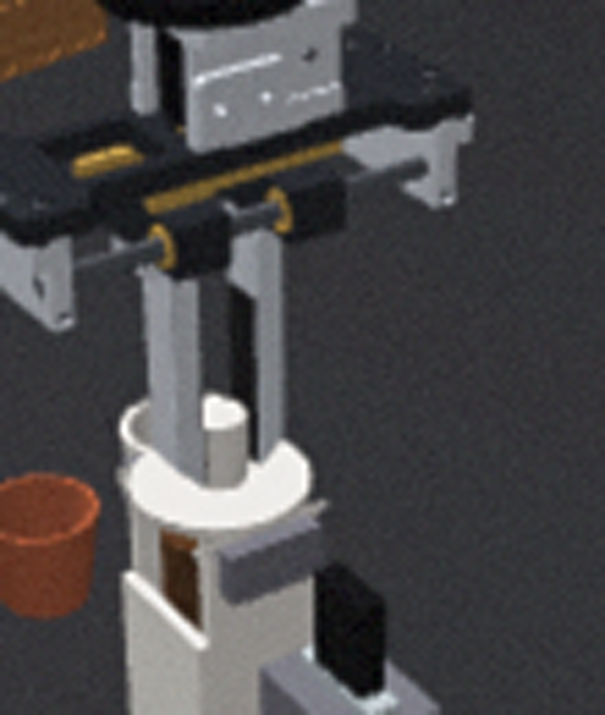

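Seated at the expected height (0.1884 vs 0.1886, with contact force). Release and withdraw.

jog_arm([
  [[0,0,0],[0,0,0],50],
  [[0,0,0],[0,0,0],50],
  [[0,0,0],[0,0,0],50],
  [[0,0,0],[0,0,0],50],
  [[0,0,0],[0,0,0],50],
  [[0,0,-2],[0,0,0],55],
  [[0,0,-6],[0,0,0],60],
  [[0,0,-9],[0,0,0],60],
])

```text
t: 55.15
tcp_pos: [0.5832, 0.0298, 0.2799]
orientation: [-0.001, 0.773, 0.635, 0.0]
contact_force: [0.6, -0.2, -0.2]
finger_gap: 0.599
```

jog_arm([
  [[-3,-2,0],[0,0,0],60],
  [[-7,-4,0],[0,0,0],60],
  [[-11,-6,0],[0,0,0],60],
  [[-15,-8,0],[0,0,0],60],
  [[-19,-8,0],[0,0,0],60],
  [[-22,-8,0],[0,0,0],60],
  [[-22,-8,0],[0,0,0],60],
  [[-22,-8,0],[0,0,0],60],
])

```text
t: 55.95
tcp_pos: [0.4617, -0.1707, 0.278]
orientation: [-0.001, 0.773, 0.634, 0.0]
contact_force: [0.6, -0.3, 0.0]
finger_gap: 0.601
```

```bash
python3 -c "
from h import *
snap('scene','s36',(280,150,390,260),7)
snap('top','t11',None,1)
c=(0,0)
q=lambda X:((pj('scene',X)-[280,150])*7).round(1)
print('knob top/bottom',q([*M,.200]),q([*M,.172]),get_state()['contact_force'].round(1))
im=cv2.imread('pics/t11.png');cv2.imwrite('pics/t11c.png',cv2.resize(im[155:220,235:325],None,fx=8,fy=8,interpolation=2))
print((pj('top',[*M,.2])-[235,155])*8,(pj('top',[*M,.172])-[235,155])*8)"
```

```text
knob top/bottom [274.1 306.7] [276.7 388.3] [ 0.1  0.8 -0.3]
[422.8910534  190.59617127] [432.72281339 204.12489116]
```

View pics/s36.png

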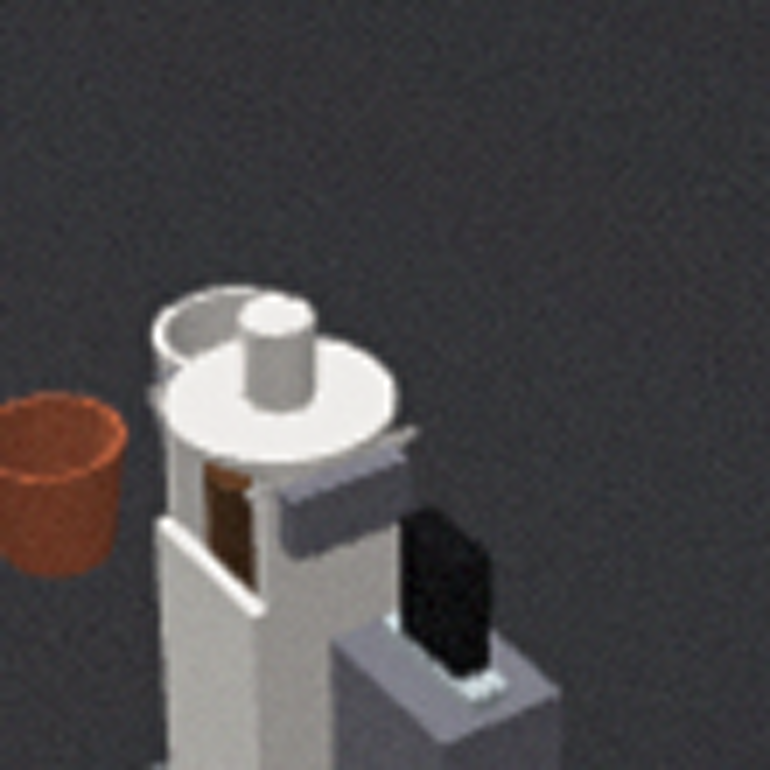

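View pics/t11.png

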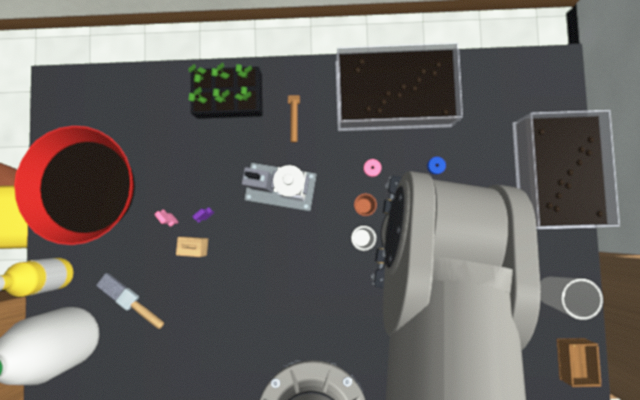

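View pics/t11c.png

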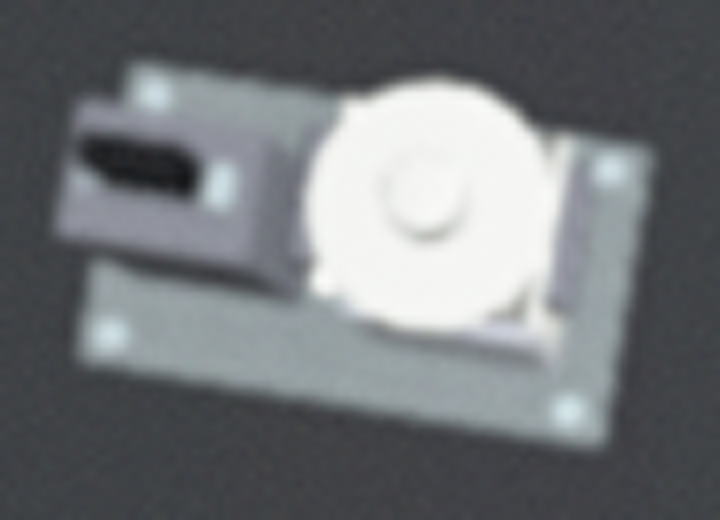

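```bash
python3 -c "
from cell import *
hand_in(); print(get_state()['t'])"
```

```text
the job is handed in; nothing more can be done
the job is handed in; nothing more can be done
```

I took the dust cap off and pushed all five brown pellets on the bench down past the lips. I then seated the gauge blade in the slot, put the cap back on, and handed the job in at about 56 s of the 210 s allowed. The hand-in gives no verdict, so this rests on my own checks.

- **Pellets:** After each push the top pellet showed level under the lips, with its top face at about 0.149–0.150 m against the lip level of 0.150 m. No brown pellets were left on the bench.
- **Gauge:** It stopped at tool height 0.1508 m (0.151 m expected) under about 21 N. The last pictures show the shoulder on the block.
- **Cap:** It came to rest at tool height 0.1884 m (0.1886 m expected), and looks flat and centred within about 2 mm.
- **Surroundings:** The cup and pot look unmoved in the final pictures. The jar was hidden behind the arm in the last top picture; it was standing in place in the earlier ones. The gripper was clear of everything, with the wrist force near zero.

No check failed or disagreed. One pellet was gripped about 5 mm higher than planned, so I adjusted the push depth for it and it seated normally.

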